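Load a tin and index the labelling carrier

ROBOT

A 6-joint arm with a two-finger parallel gripper is mounted at the origin on a cart in front of the work surface, level with it; the furniture and walls round the work are solid. World frame = base frame: x ahead of the robot, y to its left, z up, the work surface at z = 0. Lengths are in m, angles in rad, forces in N, time in s.
With the tool pointing down it reaches from about 0.35 to 0.975 m from the base axis. Payload 4.9 kg.
Tool frame: the origin (TCP) lies midway between the tips of the shut fingers; the grasp point (between the pads) lies manip.tcp_to_grasp behind it (manip.tcp_to_grasp is the distance from the TCP to the grasp point, in m); z points along the fingers, y is the line along which they close (so a half turn about z gives the same grasp; the last joint's range is limited). The gripper opens to 85 mm and grips with 20 to 120 N. Pads are 22 mm wide; open, the fingers measure 114 mm over their backs; the gripper's body (76 mm by 85 mm) begins 54 mm behind the grasp point. The pads swing forward as they close: fully open they stand 13 mm farther back than shut.
Start: joints at [-1.263, 0.053, 1.613, -0, 1.476, -0.119], TCP at [0.259, -0.569, 0.231] pointing down, gripper open.
Joint ranges: [-3.01, 3.01], [-1.01, 2.22], [0.06, 2.58], [-1.02, 4.17], [0.09, 2.62], [-3.14, 3.14]. Speed limits (rad/s): [2.57, 2.57, 3.14, 3.14, 3.14, 3.14].

INTERFACE

Orientations are given as a unit quaternion [w, x, y, z].
In Python, from plant import manip, grab_frame, calibration, job_done gives the robot as it stands.
- The arm moves only by the tool send_rows, never from a script. Its argument "rows" is a list of rows, each an object of numbers: "x", "y", "z": the shift along the tool's x, y, z normalised to -1 to 1, where 1 is 15 cm; "wx", "wy", "wz": the turn, a rotation vector about the tool's x, y, z normalised to -1 to 1, where 1 is pi/4 rad; "hand": the opening, from -1 (shut) to 1 (fully open). In form: [{"x": .., "y": .., "z": .., "wx": .., "wy": .., "wz": .., "hand": ..}, ...]. A call has exactly 10 rows; each row shifts and turns the commanded pose from where the row before left it, along the tool's axes as they then stand; what a row does not reach is not made up. A row lasts 1/12 s, in which the tool goes at most 41.7 mm and 7.16 degrees, less where a joint would pass 70% of its speed; a pose out of reach is approached as far as the arm can. A call with a number of a shift or a turn outside -1 to 1 is refused whole. A call with a gripper value outside its range is refused whole. The fingers move at their own pace and stop on an object; the grip force is fixed at half the most. Time passes only in rows, so rows that do not move let the fingers close, or fill a call up. It gives the time, the measured TCP pose, the force, the opening and the grip force at its end, in the units of the state.
- manip.state(): the state, without advancing time (a new reading comes with each control period).
- grab_frame(name): name is "scene" or "top"; returns the picture (480x640x3 uint8, blue, green, red); there is no depth.
- calibration(name): a dict with "camera_matrix" (3x3 intrinsics, pixels), "R" (3x3) and "t" (3): a world point X has camera coordinates R X + t. Camera axes: x right, y down, z forward; pixel columns grow to the right and rows downward; lengths in m; the calibration is good to about 2 mm. A picture is of the moment at which its call begins. calibration takes no time and is no camera call.
- job_done(): hands the job in; it is judged then, once.
The state is a dict: "time": time; "joint_pos": joint angles; "joint_vel": joint speeds; "joint_efforts": joint torques, N m; "tool_pos": TCP position; "tool_rot": TCP orientation; "contact_force": force on the tool from outside, world axes, zero at the start; "ft_torque": the same for the moment, N m; "gripper_width": opening from 0.0 (shut) to 1.0 (fully open); "grasp_force": force on a finger pad.
Only numpy, scipy, OpenCV 4.12 (cv2) and the standard library are available. Lean on these libraries where they do the work, as an engineer would, in place of code of your own. Each camera call takes 0.05 s, during which the arm holds its last target. There are 200 camera calls.

TASK

Lift only the top tin off the stack of three and set it flat in the carrier's tray while the carrier is still at the loading end. Then push the carrier along its rail until it clicks into the labelling station under the head, without running past that station and without knocking the head. Leave the other two tins stacked where they are and do not disturb the candle or the stamp.

Things in the scene. Friction and masses are not known exactly. Their poses are not given: they have to be found in the camera images.
- tin_top: the tin to be labelled: round closed metal tin, 62 mm across its lid (the upper 12 mm) and 60 mm across below, 22 mm high; the top one of a stack of three like tins standing on the counter right of the pouch rack (410 mm high, world x 0.30 to 0.47, y -0.11 to 0.19). Origin: centre of its underside, z up. Starts with its underside 44 mm above the counter.
- tin_mid: middle tin of the stack, same shape; origin: centre of its underside (22 mm above the counter)
- tin_low: lowest tin of the stack, same shape; origin: centre of its underside (on the counter)
- jig: fixed labelling jig behind the pouch rack: dark base plate 12 mm thick, x -55 to +215 mm, y -45 to +66 mm, with an aluminium rail on it. Origin: at counter height under the carrier's centre when joint carrier is 0 (loading end). x: the way to push along the rail (from the robot's left to its right); y to the left of it; z up. A rubber stop 30 mm high ends the rail, x -43 to -52 mm.
- carrier (a joint): carrier's way along the rail (m), grows along jig x: 0 loading end (starts at 0 to 0.018), 0.130 labelling station, 0.158 hard stop. At the station a spring ball drops between two ridges (crests at 0.122 and 0.138): 6 N to climb one, and it pulls the carrier home from 0.125 to 0.135. Elsewhere 1 N of friction hold it where it is left.
- tray (a point): centre of the carrier's tray floor, 36 mm above the counter, moves with it, axes as the jig. Carrier 84 mm long (x), 78 wide. Inside the tray x -35 to +36, y -35 to +35 mm: the tin has about 4 mm play each way. Side and front edges stand 5 mm above the floor; the rear end (-x, left) is a wall 7 mm thick, 66 wide, its top 66 mm above the counter.
- push_face (a point): middle of the back (-x) face of the carrier's rear wall, where the carrier is pushed: 42 mm behind the tray centre, 54 mm above the counter (the wall is free from 36 to 66 mm above the counter); axes as the jig
- station (a point): fixed point where tray is when the carrier rests in the labelling station; jig x 130 mm, 36 mm above the counter, axes as the jig
- label_head: fixed head over the station: grey housing, jig x 42 mm each way, y -30 to +52 mm (roll to -37), 78 to 188 mm above the counter; column at y 51 to 65 mm. Origin: at counter height under the station. There the carrier's back face is flush with its back, so a gripper pointing straight down would hit the head: lean it back 35 to 45 degrees, fingers down and along the push.
- candle: striped round candle, 48 mm across, 65 mm high, standing between the stack, the jig and the till; origin: centre of its underside
- stamp: wooden hand stamp, 28 x 52 x 71 mm, standing at the left, beside the loading end of the jig; origin: centre of its underside
There are look-alikes about, which are no part of the job. What is shaped like the tin_low but green is not meant.

How it is judged:
By the outcome, as a careful person would: the job done as asked, in the order asked, and still so for the second after the job is handed in, with the robot touching nothing.
It also fails if it takes over 58 s, if anything falls off the work surface, if the arm or the gripper's body presses on something with over 40 N, if the wrist force passes 120 N, or if a joint passes its speed limit or range.

## Working session

There is one attempt and no reset: what is moved stays moved. The work goes in short steps, Python scripts to look and compute and a tool call to move; the robot and the scene stay as the last step left them, time stands still between calls to the robot, and variables do not carry over. Pictures are saved under pics/ and viewed, at most 10 in all, crops included, and the job is handed in when it is done.

Besides the shell and the picture viewer there is one more tool, called after "Call:" by a JSON object that holds its "name" and its "arguments", one argument or row to a line. send_rows: Moves the arm, as the interface text tells. Scaled input: -1 to 1 covers 15 cm each way for a shift and pi/4 rad each way for a turn. Its arguments: {"type":"object","properties":{"rows":{"type":"array","items":{"type":"object","properties":{"x":{"type":"number","minimum":-1,"maximum":1},"y":{"type":"number","minimum":-1,"maximum":1},"z":{"type":"number","minimum":-1,"maximum":1},"wx":{"type":"number","minimum":-1,"maximum":1},"wy":{"type":"number","minimum":-1,"maximum":1},"wz":{"type":"number","minimum":-1,"maximum":1},"hand":{"type":"number"}}}}},"required":["rows"]}

```bash
mkdir -p pics; ls
python3 - <<'E'
from plant import manip, grab_frame, calibration
import cv2,numpy as np
for n in("scene","top"):
    cv2.imwrite(f"pics/{n}0.png",grab_frame(n)); c=calibration(n)
    R=np.array(c["R"]);t=np.array(c["t"]);print(n,np.round(c["camera_matrix"],1).tolist(),np.round(-R.T@t,3),np.round(R[2],3))
s=manip.state();print(s["time"],s["tool_pos"],s["tool_rot"],s["gripper_width"],manip.tcp_to_grasp)
E
```

```text
pics
scene [[458.8, 0.0, 317.7], [0.0, 458.8, 231.9], [0.0, 0.0, 1.0]] [0.325 0.683 0.541] [ 0.226 -0.796 -0.561]
top [[587.6, 0.0, 309.2], [0.0, 587.6, 232.8], [0.0, 0.0, 1.0]] [0.404 0.012 1.238] [ 0.071  0.004 -0.997]
0.1 [ 0.25854884 -0.56838785  0.23019555] [-9.11964551e-04  9.77318314e-01  2.11773639e-01 -8.79166592e-05] 0.9996475054899847 0.0187
```

View pics/scene0.png

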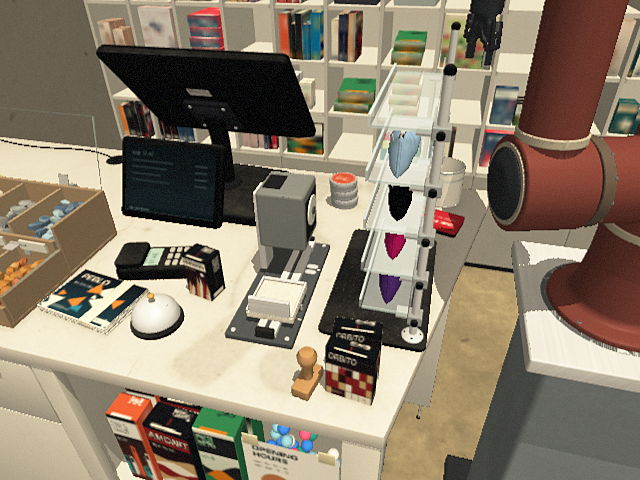

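View pics/top0.png

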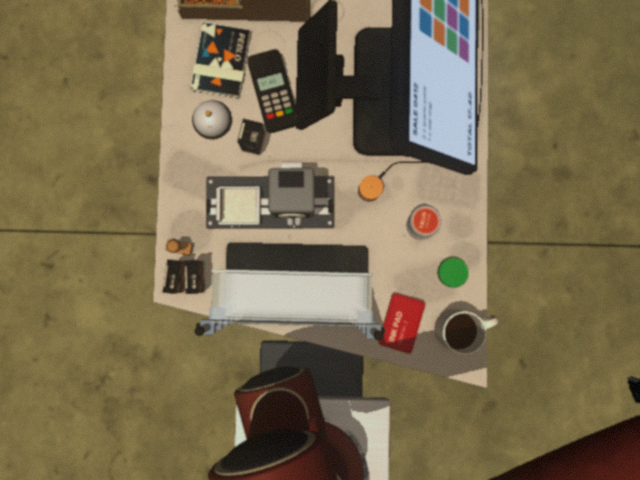

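The top picture shows:
- the jig at (270,200), with the tray at (239,205) and the head at (292,190)
- an orange disc at (371,187)
- a red-lidded round thing at (424,221)
- a green tin at (453,272)
- the stamp at (180,246)

The scene picture shows a striped cylinder at (343,190). I'll enlarge these and locate them.

```bash
cat > h.py <<'E'
from plant import manip, grab_frame, calibration
import cv2,numpy as np
from scipy.spatial.transform import Rotation as Ro
def cam(n):
    c=calibration(n);return [np.array(c[k],float) for k in("camera_matrix","R","t")]
def ray(n,u,v,z):
    K,R,t=cam(n);C=-R.T@t;d=R.T@np.linalg.solve(K,[u,v,1.]);return C+d*(z-C[2])/d[2]
def proj(n,X):
    K,R,t=cam(n);p=K@(R@np.array(X,float)+t);return p[:2]/p[2]
def q():  # tool rot matrix
    w,x,y,z=manip.state()["tool_rot"];return Ro.from_quat([x,y,z,w])
E
python3 - <<'E'
from h import *
s=cv2.imread("pics/scene0.png");t=cv2.imread("pics/top0.png")
rz=lambda im,x,y,w,h:cv2.resize(im[y:y+h,x:x+w],(400,300),interpolation=cv2.INTER_CUBIC)
m=np.vstack([np.hstack([rz(t,195,150,160,100) if 0 else rz(t,200,150,80*2,120),rz(t,340,170,133,100)]),np.hstack([rz(s,220,240,133,100),rz(s,310,150,133,100)])])
cv2.imwrite("pics/crop1.png",m)
for n,p,z in[("cand",(371,187),.065),("stack",(424,221),.066),("green",(453,272),.022),("tray",(239,205),.036),("stamp",(180,246),.07)]:
    X=ray("top",*p,z);print(n,X.round(3),"scene px",proj("scene",X).round(0))
E
```

```text
cand [ 0.582 -0.105  0.065] scene px [301. 198.]
stack [ 0.516 -0.212  0.066] scene px [344. 178.]
green [ 0.416 -0.282  0.022] scene px [391. 186.]
tray [0.543 0.163 0.036] scene px [277. 296.]
stamp [0.454 0.273 0.07 ] scene px [310. 342.]
```

View pics/crop1.png

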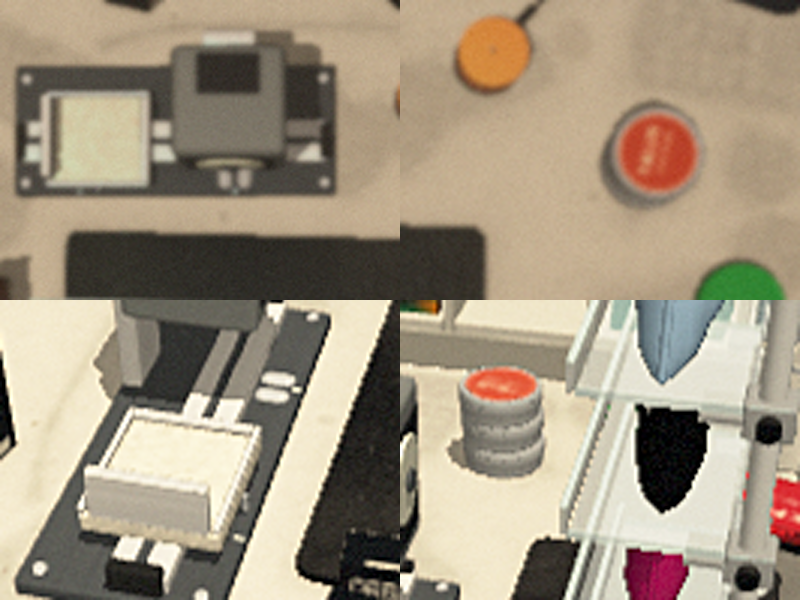

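Run:
```python
from h import *
print([a for a in dir(manip) if a[0]!='_'])
T=lambda x,y:(200+x/2.5,150+y/2.5)
c=[ray("top",*T(*p),.012)[:2] for p in[(17,67),(336,67),(336,195),(17,194)]] # back-left, back-right, front-right, front-left
loc=np.array([(-.055,.066),(.215,.066),(.215,-.045),(-.055,-.045)])
c=np.array(c);print(c.round(3))
A,B=loc-loc.mean(0),c-c.mean(0)
yaw=np.arctan2((A[:,0]*B[:,1]-A[:,1]*B[:,0]).sum(),(A*B).sum());Rz=np.array([[np.cos(yaw),-np.sin(yaw)],[np.sin(yaw),np.cos(yaw)]])
o=c.mean(0)-Rz@loc.mean(0);print("yaw",yaw,"o",o.round(4),"res mm",((loc@Rz.T+o-c)*1e3).round(1).tolist())
for n,p,z in[("front edge",(151,140),.041),("edge back",(96,92),.041),("edge near",(96,187),.041),("wall L",(43,140),.066)]:
    print(n,(Rz.T@(ray("top",*T(*p),z)[:2]-o)).round(4))
print("stack",ray("top",425.5,220.9,.066).round(4))
S=lambda x,y:(220+(x)/3.007,240+(y-300)/3)
for n,p,z in[("wallTL",(87,467),.066),("wallTR",(210,487),.066),("frontL",(137,409),.041),("frontR",(261,428),.041)]:
    print(n,(Rz.T@(ray("scene",*S(*p),z)[:2]-o)).round(4))
for n,p in [("cornBR",(330,316)),("cornFL",(35,600))]:print(n,(Rz.T@(ray("scene",*S(*p),.012)[:2]-o)).round(4))
```

```text
['IKError', 'state', 'tcp_to_grasp']
[[ 0.604  0.235]
 [ 0.61  -0.033]
 [ 0.502 -0.036]
 [ 0.497  0.231]]
yaw -1.5475413740064863 o [0.541  0.1792] res mm [[1.7, 0.4], [1.6, -0.9], [-1.3, -1.2], [-2.0, 1.7]]
front edge [ 0.0611 -0.0009]
edge back [0.0157 0.0387]
edge near [ 0.0164 -0.0396]
wall L [-0.0234 -0.0039]
stack [ 0.5165 -0.2154  0.066 ]
wallTL [-0.0226  0.0325]
wallTR [-0.0227 -0.0332]
frontL [0.0554 0.0349]
frontR [ 0.0552 -0.038 ]
cornBR [ 0.2069 -0.0431]
cornFL [-0.068   0.0489]
```

Three candidates could be the tin:
- **Orange disc** at top (371,187): 48 mm across, so it is the candle.
- **Green single tin** at (453,272): ruled out by the task.
- **Red-lidded stack of three** at top (425.5,221) and scene (344,178): the crop shows three ribs, and both cameras agree on (0.516, -0.215). This is the one meant.

The carrier is at about 0.018. First I'll raise the tool and turn it so the fingers close along world x.

Call:
{"name": "send_rows", "arguments": {
  "rows": [
    {"z": -0.13, "wz": -0.1486, "hand": 1},
    {"z": -0.13, "wz": -0.1486, "hand": 1},
    {"z": -0.13, "wz": -0.1486, "hand": 1},
    {"z": -0.13, "wz": -0.1486, "hand": 1},
    {"z": -0.13, "wz": -0.1486, "hand": 1},
    {"z": -0.13, "wz": -0.1486, "hand": 1},
    {"z": -0.13, "wz": -0.1486, "hand": 1},
    {"z": -0.13, "wz": -0.1486, "hand": 1},
    {"z": -0.13, "wz": -0.1486, "hand": 1},
    {"z": -0.13, "wz": -0.1486, "hand": 1}
  ]
}}

```text
invalid input at $.rows[0]: expected keys x, y, z, wx, wy, wz, hand
```

```bash
cat >> h.py <<'E'
import sys
def to(X,yaw=.0232,tilt=0.,n=10):
    """units per row (n rows) to TCP X with tool y at azimuth yaw, tool z leaned by tilt along -jig.. (all in present tool axes)"""
    s=manip.state();r=q();Y=np.array([np.cos(yaw),np.sin(yaw),0]);
    Z=np.array([np.sin(tilt)*np.sin(yaw),-np.sin(tilt)*np.cos(yaw),-np.cos(tilt)])
    g=Ro.from_matrix(np.c_[np.cross(Y,Z),Y,Z])
    print("pos",np.array(s["tool_pos"]).round(4),"t",round(s["time"],2),"F",np.round(s["contact_force"],1),"w",round(s["gripper_width"],3),"gf",np.round(s["grasp_force"],1))
    print("shift units/row",(r.inv().apply(np.array(X)-s["tool_pos"])/.15/n).round(4),"turn",((r.inv()*g).as_rotvec()/(np.pi/4)/n).round(4))
    print("joints",np.round(s["joint_pos"],3).tolist())
E
python3 -c "
from h import *
to([.5165,-.2154,.30])"
```

```text
pos [ 0.2585 -0.5684  0.2302] t 0.1 F [ 0.2  0.1 -1.2] w 1.0 gf 0.0
shift units/row [ 0.254  -0.1431 -0.0462] turn [-0.0002 -0.0002 -0.1486]
joints [-1.263, 0.053, 1.614, -0.0, 1.476, -0.119]
```

Call:
{"name": "send_rows", "arguments": {
  "rows": [
    {"x": 0, "y": 0, "z": -0.13, "wx": 0, "wy": 0, "wz": -0.1486, "hand": 1},
    {"x": 0, "y": 0, "z": -0.13, "wx": 0, "wy": 0, "wz": -0.1486, "hand": 1},
    {"x": 0, "y": 0, "z": -0.13, "wx": 0, "wy": 0, "wz": -0.1486, "hand": 1},
    {"x": 0, "y": 0, "z": -0.13, "wx": 0, "wy": 0, "wz": -0.1486, "hand": 1},
    {"x": 0, "y": 0, "z": -0.13, "wx": 0, "wy": 0, "wz": -0.1486, "hand": 1},
    {"x": 0, "y": 0, "z": -0.13, "wx": 0, "wy": 0, "wz": -0.1486, "hand": 1},
    {"x": 0, "y": 0, "z": -0.13, "wx": 0, "wy": 0, "wz": -0.1486, "hand": 1},
    {"x": 0, "y": 0, "z": -0.13, "wx": 0, "wy": 0, "wz": -0.1486, "hand": 1},
    {"x": 0, "y": 0, "z": -0.13, "wx": 0, "wy": 0, "wz": -0.1486, "hand": 1},
    {"x": 0, "y": 0, "z": -0.13, "wx": 0, "wy": 0, "wz": -0.1486, "hand": 1}
  ]
}}

```text
time: 0.93
tool_pos: [0.2587, -0.5687, 0.4265]
tool_rot: [-0.001, 0.697, 0.717, 0.0]
contact_force: [0.4, -1.1, -0.5]
gripper_width: 0.998
grasp_force: 0.0
```

```bash
python3 -c "
from h import *
to([.5165,-.2154,.30])"
```

```text
pos [ 0.2587 -0.5687  0.4265] t 0.93 F [ 0.4 -1.1 -0.5] w 0.998 gf 0.0
shift units/row [0.2304 0.1787 0.0846] turn [-0.     -0.0001  0.0007]
joints [-1.263, 0.011, 1.337, 0.0, 1.795, -1.292]
```

Call:
{"name": "send_rows", "arguments": {
  "rows": [
    {"x": 0.23, "y": 0.179, "z": 0.02, "wx": 0, "wy": 0, "wz": 0, "hand": 1},
    {"x": 0.23, "y": 0.179, "z": 0.02, "wx": 0, "wy": 0, "wz": 0, "hand": 1},
    {"x": 0.23, "y": 0.179, "z": 0.02, "wx": 0, "wy": 0, "wz": 0, "hand": 1},
    {"x": 0.23, "y": 0.179, "z": 0.02, "wx": 0, "wy": 0, "wz": 0, "hand": 1},
    {"x": 0.23, "y": 0.179, "z": 0.02, "wx": 0, "wy": 0, "wz": 0, "hand": 1},
    {"x": 0.23, "y": 0.179, "z": 0.02, "wx": 0, "wy": 0, "wz": 0, "hand": 1},
    {"x": 0.23, "y": 0.179, "z": 0.02, "wx": 0, "wy": 0, "wz": 0, "hand": 1},
    {"x": 0.23, "y": 0.179, "z": 0.02, "wx": 0, "wy": 0, "wz": 0, "hand": 1},
    {"x": 0.23, "y": 0.179, "z": 0.02, "wx": 0, "wy": 0, "wz": 0, "hand": 1},
    {"x": 0.23, "y": 0.179, "z": 0.02, "wx": 0, "wy": 0, "wz": 0, "hand": 1}
  ]
}}

```text
time: 1.77
tool_pos: [0.5071, -0.2331, 0.3972]
tool_rot: [-0.0, 0.699, 0.715, -0.0]
contact_force: [0.4, 0.3, 0.3]
gripper_width: 1.007
grasp_force: 0.0
```

```bash
python3 -c "
from h import *
to([.5165,-.2154,.16])
cv2.imwrite('pics/a_scene.png',grab_frame('scene'))"
```

```text
pos [ 0.5071 -0.2331  0.3972] t 1.77 F [0.4 0.3 0.3] w 1.007 gf 0.0
shift units/row [0.0116 0.0066 0.1581] turn [-0.0001 -0.     -0.    ]
joints [-0.564, -0.15, 1.538, -0.0, 1.755, -0.587]
```

View pics/a_scene.png

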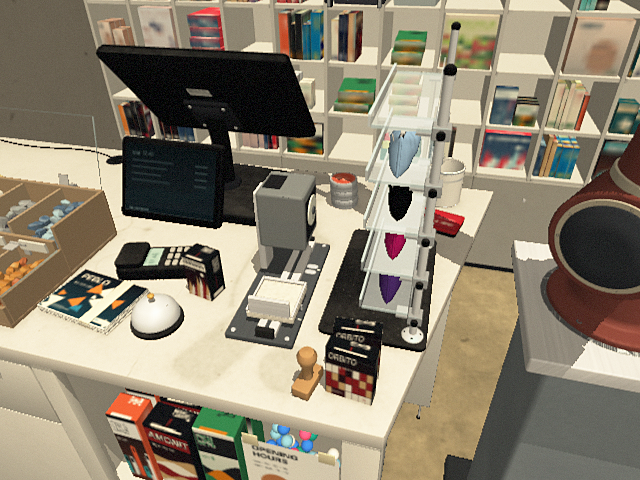

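Call:
{"name": "send_rows", "arguments": {
  "rows": [
    {"x": 0.012, "y": 0.007, "z": 0.18, "wx": 0, "wy": 0, "wz": 0, "hand": 1},
    {"x": 0.012, "y": 0.007, "z": 0.18, "wx": 0, "wy": 0, "wz": 0, "hand": 1},
    {"x": 0.012, "y": 0.007, "z": 0.18, "wx": 0, "wy": 0, "wz": 0, "hand": 1},
    {"x": 0.012, "y": 0.007, "z": 0.18, "wx": 0, "wy": 0, "wz": 0, "hand": 1},
    {"x": 0.012, "y": 0.007, "z": 0.18, "wx": 0, "wy": 0, "wz": 0, "hand": 1},
    {"x": 0.012, "y": 0.007, "z": 0.18, "wx": 0, "wy": 0, "wz": 0, "hand": 1},
    {"x": 0.012, "y": 0.007, "z": 0.18, "wx": 0, "wy": 0, "wz": 0, "hand": 1},
    {"x": 0.012, "y": 0.007, "z": 0.18, "wx": 0, "wy": 0, "wz": 0, "hand": 1},
    {"x": 0.012, "y": 0.007, "z": 0.18, "wx": 0, "wy": 0, "wz": 0, "hand": 1},
    {"x": 0.012, "y": 0.007, "z": 0.18, "wx": 0, "wy": 0, "wz": 0, "hand": 1}
  ]
}}

```text
time: 2.65
tool_pos: [0.5159, -0.2167, 0.1261]
tool_rot: [-0.0, 0.699, 0.715, -0.0]
contact_force: [0.5, 0.8, -0.4]
gripper_width: 1.001
grasp_force: 0.0
```

```bash
python3 -c "
from h import *
to([.5165,-.2154,.046])
s=manip.state();d=.0743
D=[(.053,1.667,.2585,-.5684,.2302),(.011,1.348,.2587,-.5687,.4265),(-.15,1.388,.5071,-.2331,.3972),(s['joint_pos'][1],sum(s['joint_pos'][1:3]),*s['tool_pos'])]
A=[];B=[]
for j,f,x,y,z in D:
    A+=[[np.sin(j),np.sin(f),np.cos(f),0,1],[np.cos(j),np.cos(f),-np.sin(f),1,0]];B+=[np.sqrt(x*x+y*y-d*d),z]
r=np.linalg.lstsq(np.array(A),np.array(B),rcond=None);print('a,b,e,c,r0',r[0].round(3),r[1])"
```

```text
pos [ 0.5159 -0.2167  0.1261] t 2.65 F [ 0.5  0.8 -0.4] w 1.001 gf 0.0
shift units/row [0.0008 0.0004 0.0534] turn [-0.0001 -0.     -0.    ]
joints [-0.531, -0.013, 1.861, -0.0, 1.295, -0.554]
a,b,e,c,r0 [ 0.425  0.611  0.096 -0.041 -0.001] [1.30143873e-07]
```

```bash
python3 -c "
from h import *
a=grab_frame('scene')[:300,200:];b=grab_frame('top')[180:480,150:510]
cv2.imwrite('pics/b.png',np.hstack([a,b]))
for h in (.15,.2,.25,.3,.35): print(h,proj('scene',[0,.0743,h]).round(0),proj('scene',[.5159,-.2167,.1261+h]).round(0))"
```

```text
0.15 [666. 259.] [346.  82.]
0.2 [682. 228.] [347.  56.]
0.25 [699. 195.] [347.  28.]
0.3 [718. 158.] [348.  -2.]
0.35 [739. 118.] [349. -34.]
```

View pics/b.png

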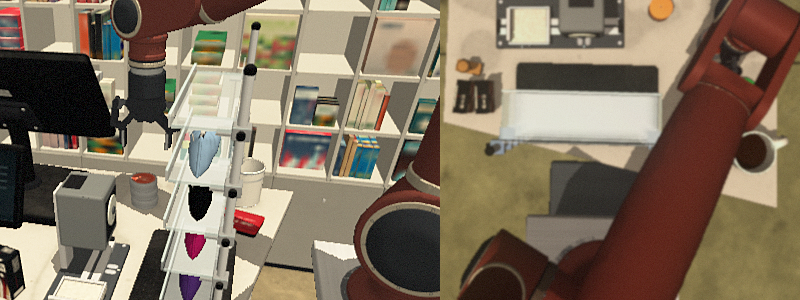

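```bash
cat >> h.py <<'E'
a_,b_,e_,d_=.425,.611,.096,.0743
def arm(j,h=.23):
    """shoulder, elbow, wrist centre from joints"""
    u=np.array([np.cos(j[0]),np.sin(j[0]),0]);v=np.array([-u[1],u[0],0])*d_;k=np.array([0,0,1.]);f=j[1]+j[2]
    S=v+k*h;E=S+a_*(np.sin(j[1])*u+np.cos(j[1])*k)
    W=E+(b_*np.sin(f)+e_*np.cos(f))*u+(b_*np.cos(f)-e_*np.sin(f))*k
    return S,E,W
E
python3 -c "
from h import *
im={n:grab_frame(n) for n in('scene','top')}
j=manip.state()['joint_pos']
S,E,W=arm(j);print(S.round(3),E.round(3),W.round(3))
T=np.array(manip.state()['tool_pos'])
def P(n,X):
    p=proj(n,X);return tuple(int(v) for v in np.clip(p,-3000,3000))
box=[[x,y,z] for x in(.30,.47) for y in(-.11,.19) for z in(0,.41)]
for n in im:
    for A,B,c in((S,E,(255,0,0)),(E,W,(0,255,0)),(W,T,(0,0,255))): cv2.line(im[n],P(n,A),P(n,B),c,2)
    for i in range(8):
        for k in(1,2,4):
            if not i&k: cv2.line(im[n],P(n,box[i]),P(n,box[i|k]),(255,0,255),1)
cv2.imwrite('pics/c.png',np.hstack([im['scene'][:400,240:],im['top'][80:480,200:600]]))
"
```

```text
[0.038 0.064 0.23 ] [0.032 0.067 0.655] [ 0.517 -0.217  0.397]
```

View pics/c.png

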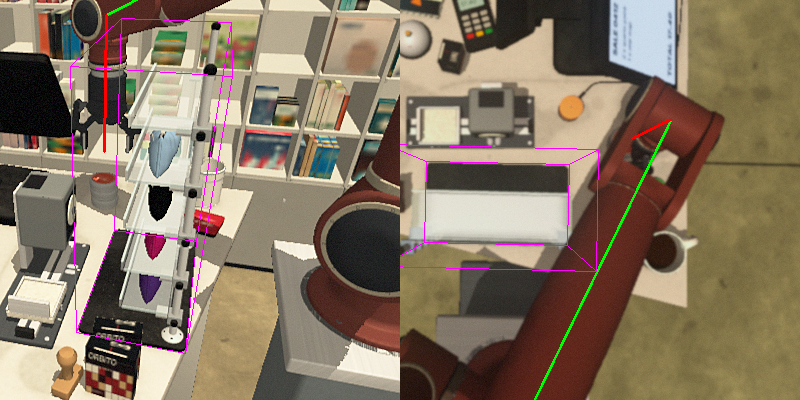

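```bash
python3 -c "
from h import *
s=cv2.imread('pics/scene0.png');t=cv2.imread('pics/top0.png')
cv2.imwrite('pics/d.png',np.hstack([cv2.resize(s[10:350,345:485],(247*1,600),interpolation=cv2.INTER_CUBIC),cv2.resize(t[235:345,190:395],(553,297),interpolation=cv2.INTER_CUBIC) if 0 else np.vstack([cv2.resize(t[235:345,190:395],(553,297),interpolation=cv2.INTER_CUBIC),np.zeros((303,553,3),np.uint8)])]))
from scipy.optimize import least_squares
for a,b in(((200,328),(449,70)),((378,328),(456,27))):
    r=least_squares(lambda X:np.r_[proj('top',X)-a,proj('scene',X)-b],[.33,.1,.4]);print(r.x.round(3),r.fun.round(1))
"
```

```text
[0.324 0.165 0.408] [-0.   0.9 -0.6 -0. ]
[ 0.327 -0.084  0.407] [-0.   3.3 -3.4 -0.2]
```

View pics/d.png

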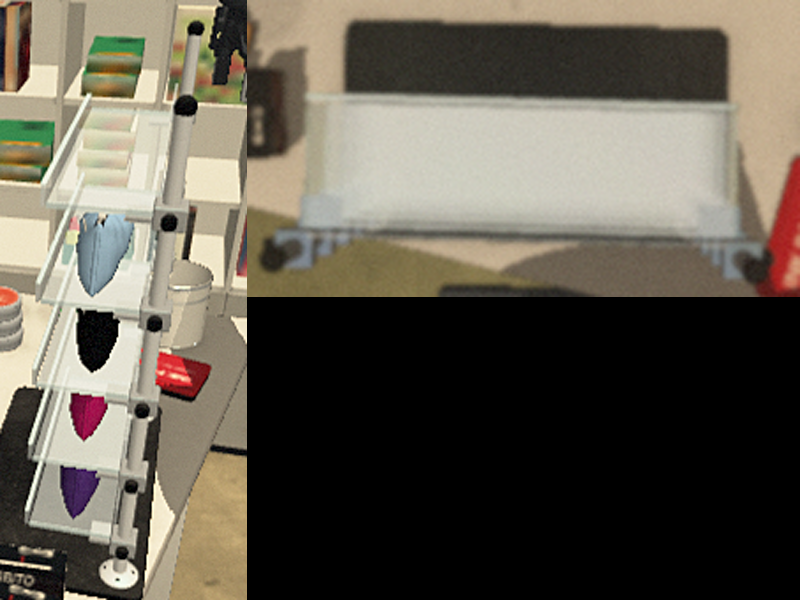

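Call:
{"name": "send_rows", "arguments": {
  "rows": [
    {"x": 0, "y": 0, "z": -0.13, "wx": 0, "wy": 0.09, "wz": 0, "hand": 1},
    {"x": 0, "y": 0, "z": -0.13, "wx": 0, "wy": 0.09, "wz": 0, "hand": 1},
    {"x": 0, "y": 0, "z": -0.13, "wx": 0, "wy": 0.09, "wz": 0, "hand": 1},
    {"x": 0, "y": 0, "z": -0.13, "wx": 0, "wy": 0.09, "wz": 0, "hand": 1},
    {"x": 0, "y": 0, "z": -0.13, "wx": 0, "wy": 0.09, "wz": 0, "hand": 1},
    {"x": 0, "y": 0, "z": -0.13, "wx": 0, "wy": 0.09, "wz": 0, "hand": 1},
    {"x": 0, "y": 0, "z": -0.13, "wx": 0, "wy": 0.09, "wz": 0, "hand": 1},
    {"x": 0, "y": 0, "z": -0.13, "wx": 0, "wy": 0.09, "wz": 0, "hand": 1},
    {"x": 0, "y": 0, "z": -0.13, "wx": 0, "wy": 0.09, "wz": 0, "hand": 1},
    {"x": 0, "y": 0, "z": -0.13, "wx": 0, "wy": 0.09, "wz": 0, "hand": 1}
  ]
}}

```text
time: 3.68
tool_pos: [0.5183, -0.2781, 0.3138]
tool_rot: [-0.246, 0.655, 0.672, 0.243]
contact_force: [-0.1, -0.6, 0.6]
gripper_width: 1.002
grasp_force: 0.0
```

```bash
cat >> h.py <<'E'
def fk(j,p):
    """p: h,a,b,e,d1,d2,L ; returns S,E,F(forearm start),W,TCP,R"""
    h,a,b,e,d1,d2,L=p
    T=[];X=np.zeros(3)
    A=Ro.from_euler('z',j[0]);pts=[]
    X=A.apply([0,d1,h]);pts.append(X)
    A=A*Ro.from_euler('y',j[1]);X=X+A.apply([0,0,a]);pts.append(X)
    A=A*Ro.from_euler('y',j[2]);X=X+A.apply([e,0,0]);pts.append(X);X=X+A.apply([0,0,b]);pts.append(X)
    A=A*Ro.from_euler('z',SG[0]*j[3])*Ro.from_euler('y',j[4]);X=X+A.apply([0,d2,L]);pts.append(X)
    A=A*Ro.from_euler('z',SG[1]*j[5]+np.pi/2*SG[2]);return pts,A
SG=[1,1,1]
E
python3 -c "
import h
from h import *
s=manip.state();j=np.array(s['joint_pos']);print(j.round(3),np.array(s['tool_pos']).round(4),s['time']);Rm=q().as_matrix()
print('meas z',Rm[:,2].round(3))
from itertools import product
for g in product((1,-1),(1,-1),(1,-1)):
    h.SG[:]=g
    P,A=fk(j,[.23,a_,b_,e_,d_,0,.271]);print(g,'rot err',((A.inv()*q()).magnitude()).round(3),P[-1].round(4))
"
```

```text
[-0.829  0.206  1.419  0.499  2.03  -0.748] [ 0.5183 -0.2781  0.3138] 3.6833
meas z [-0.012  0.648 -0.761]Traceback (most recent call last):
  File "<string>", line 9, in <module>
    P,A=fk(j,[.23,a_,b_,e_,d_,0,.271]);print(g,'rot err',((A.inv()*q()).magnitude()).round(3),P[-1].round(4))
                                                         ^^^^^^^^^^^^^^^^^^^^^^^^^^^^^^^^^
AttributeError: 'float' object has no attribute 'round'
```

```bash
python3 -c "
import h
from h import *
from scipy.optimize import least_squares
s=manip.state()
D=[([-1.263,.053,1.614,0,1.476,-.119],[.2585,-.5684,.2302]),([-1.263,.011,1.337,0,1.795,-1.292],[.2587,-.5687,.4265]),([-.564,-.15,1.538,0,1.755,-.587],[.5071,-.2331,.3972]),([-.531,-.013,1.861,0,1.295,-.554],[.5159,-.2167,.1261]),(s['joint_pos'],s['tool_pos'])]
from itertools import product
for g in product((1,-1),(1,-1),(1,-1)):
    h.SG[:]=g;j=s['joint_pos']
    f=lambda p:np.ravel([fk(j,p)[0][-1]-X for j,X in D])
    r=least_squares(f,[.23,a_,b_,e_,d_,0,.271]);P,A=fk(j,r.x)
    print(g,round((A.inv()*q()).magnitude(),3),r.x.round(4),abs(r.fun).max().round(4))
"
```

```text
(1, 1, 1) 0.0 [ 2.387e-01  4.257e-01  6.100e-01  9.580e-02  7.440e-02 -2.000e-04
  2.794e-01] 0.0004
(1, 1, -1) 3.142 [ 2.387e-01  4.257e-01  6.100e-01  9.580e-02  7.440e-02 -2.000e-04
  2.794e-01] 0.0004
(1, -1, 1) 1.496 [ 2.387e-01  4.257e-01  6.100e-01  9.580e-02  7.440e-02 -2.000e-04
  2.794e-01] 0.0004
(1, -1, -1) 1.645 [ 2.387e-01  4.257e-01  6.100e-01  9.580e-02  7.440e-02 -2.000e-04
  2.794e-01] 0.0004
(-1, 1, 1) 0.999 [ 0.3517 -0.117   0.5847  0.0323  0.2675 -0.181  -0.0842] 0.0692
(-1, 1, -1) 2.713 [ 0.3517 -0.117   0.5847  0.0323  0.2675 -0.181  -0.0842] 0.0692
(-1, -1, 1) 2.097 [ 0.3517 -0.117   0.5847  0.0323  0.2675 -0.181  -0.0842] 0.0692
(-1, -1, -1) 1.437 [ 0.3517 -0.117   0.5847  0.0323  0.2675 -0.181  -0.0842] 0.0692
```

```bash
cat >> h.py <<'E'
from scipy.optimize import least_squares
PP=[.2387,.4257,.610,.0958,.0744,0,.2794]
LO=np.array([-3.01,-1.01,.06,-1.02,.09,-3.14]);HI=np.array([3.01,2.22,2.58,4.17,2.62,3.14])
def pose(th,al,sg=1):
    th,al=np.radians([th,al]);Z=np.array([-np.sin(th)*np.cos(al),-np.sin(th)*np.sin(al),-np.cos(th)]);Y=sg*np.array([-np.sin(al),np.cos(al),0])
    return Ro.from_matrix(np.c_[np.cross(Y,Z),Y,Z])
def ik(X,g,seeds):
    best=None
    for s in seeds:
        f=lambda j:np.r_[fk(j,PP)[0][-1]-X,.3*(fk(j,PP)[1].inv()*g).as_rotvec()]
        r=least_squares(f,np.clip(s,LO+.01,HI-.01),bounds=(LO,HI))
        if abs(r.fun).max()<1e-3: return r.x
    return None
def clear(j):
    P,_=fk(j,PP);out=[]
    pts=np.vstack([P[2]+(P[3]-P[2])*t for t in np.linspace(0,1,120)])
    def box(lo,hi): return np.linalg.norm(pts-np.clip(pts,lo,hi),axis=1).min()
    return box([.315,.155,0],[.335,.175,.408]),box([.315,-.095,0],[.335,-.075,.408]),box([.33,-.085,0],[.42,.16,SH])
SH=.36
E
python3 -c "
from h import *
r=least_squares(lambda X:np.r_[proj('top',X)-(212,270),proj('scene',X)-(370.5,126)],[.4,.1,.3]);print('shelf corner',r.x.round(3),r.fun.round(1))
tray=np.array([.5414,.161]);u=np.array([.0232,-.9997])
def seeds(X):
    a=np.arctan2(X[1],X[0]);return [[a-.1,.2,1.7,k,1.5,m] for k in(0,.6,-.6,3.1,2.5,3.7) for m in(0,2,-2)]
for nm,X,als in(('stack',[.5165,-.2154,.046],(-90,-120,-150,90,180)),('tray',[.5414,.161,.042],(90,110,70)),('pushend',[.541+.0232*.088,.179-.088,.054],(90,110,130,70))):
  for al in als:
    for th in(0,20,30,40,50,60,75):
      for sg in(1,-1):
        j=ik(np.array(X),pose(th,al,sg),seeds(X))
        if j is not None: print(nm,al,th,sg,j.round(2),'clear',np.round(clear(j),3))
"
```

```text
shelf corner [0.406 0.163 0.338] [ 0.1  1.  -0.8 -0.1]
stack -90 0 1 [-0.53  0.09  1.9  -0.    1.15 -0.53] clear [0.23  0.018 0.061]
stack -90 0 -1 [-0.53  0.09  1.9   0.    1.15  2.61] clear [0.23  0.018 0.061]
stack -90 20 1 [-0.67  0.21  1.8   0.28  1.36 -0.76] clear [0.262 0.057 0.098]
stack -90 20 -1 [-0.67  0.21  1.8   0.28  1.36  2.39] clear [0.262 0.057 0.098]
stack -90 30 1 [-0.72  0.29  1.75  0.39  1.48 -0.83] clear [0.274 0.073 0.112]
stack -90 30 -1 [-0.72  0.29  1.75  0.39  1.48  2.31] clear [0.274 0.073 0.112]
stack -90 40 1 [-0.77  0.37  1.69  0.48  1.6  -0.89] clear [0.283 0.085 0.122]
stack -90 40 -1 [-0.77  0.37  1.69  0.48  1.6   2.26] clear [0.283 0.085 0.122]
stack -90 50 1 [-0.8   0.47  1.64  0.57  1.72 -0.92] clear [0.29  0.094 0.13 ]
stack -90 50 -1 [-0.8   0.47  1.64  0.57  1.72  2.22] clear [0.29  0.094 0.13 ]
stack -90 60 1 [-0.83  0.56  1.59  0.65  1.84 -0.95] clear [0.296 0.101 0.134]
stack -90 60 -1 [-0.83  0.56  1.59  0.65  1.84  2.2 ] clear [0.296 0.101 0.134]
stack -90 75 1 [-0.86  0.71  1.51  0.77  2.01 -0.96] clear [0.306 0.106 0.136]
stack -90 75 -
[... 9974 characters left out ...]
 0.28  1.74 -0.43  1.44  0.72] clear [0.014 0.227 0.029]
pushend 70 40 1 [ 0.29  0.38  1.67 -0.54  1.56 -2.36] clear [0.007 0.242 0.043]
pushend 70 40 -1 [ 0.29  0.38  1.67 -0.54  1.56  0.78] clear [0.007 0.242 0.043]
pushend 70 50 1 [ 0.33  0.47  1.61 -0.64  1.67 -2.32] clear [0.014 0.253 0.051]
pushend 70 50 -1 [ 0.33  0.47  1.61 -0.64  1.67  0.82] clear [0.014 0.253 0.051]
pushend 70 60 1 [ 0.36  0.57  1.55 -0.74  1.79 -2.29] clear [0.023 0.261 0.054]
pushend 70 60 -1 [ 0.36  0.57  1.55 -0.74  1.79  0.85] clear [0.023 0.261 0.054]
pushend 70 75 1 [ 0.39  0.72  1.48 -0.88  1.96 -2.27] clear [0.034 0.267 0.056]
pushend 70 75 -1 [ 0.39  0.72  1.48 -0.88  1.96  0.87] clear [0.034 0.267 0.056]
```

```bash
python3 -c "
from h import *
j=manip.state()['joint_pos'];P,_=fk(j,PP);print([p.round(3).tolist() for p in P])
for n in('top','scene'):
    im=grab_frame(n).astype(int);cv2.imwrite(f'pics/e_{n}.png',im);K,R,t=cam(n)
    red=(im[:,:,2]>1.35*im[:,:,1])&(im[:,:,2]>35)
    for s in np.linspace(-.1,1.1,13):
        X=P[2]+(P[3]-P[2])*s;a=proj(n,X);b=proj(n,X+.01*(P[3]-P[2]));d=(b-a)/np.linalg.norm(b-a);nn=np.array([-d[1],d[0]])
        dep=(R@X+t)[2];w=[]
        for k in np.arange(-110,111):
            u,v=(a+k*nn).round().astype(int)
            if 0<=u<640 and 0<=v<480 and red[v,u]: w.append(k)
        if w: print(n,round(s,2),X.round(2),a.round(0),'edges m',round(min(w)*dep/K[0,0],3),round(max(w)*dep/K[0,0],3),len(w)/(max(w)-min(w)+1))
"
```

```text
[[0.055, 0.05, 0.239], [0.114, -0.014, 0.655], [0.11, -0.01, 0.56], [0.522, -0.459, 0.527], [0.518, -0.278, 0.314]]
top 0.0 [ 0.11 -0.01  0.56] [324. 539.] edges m -0.123 -0.091 1.0
top 0.1 [ 0.15 -0.05  0.56] [365. 501.] edges m -0.119 -0.034 0.8181818181818182
top 0.2 [ 0.19 -0.1   0.55] [405. 463.] edges m -0.03 0.024 1.0
top 0.3 [ 0.23 -0.14  0.55] [444. 427.] edges m -0.034 0.083 1.0
top 0.4 [ 0.27 -0.19  0.55] [482. 391.] edges m -0.127 0.079 0.6759776536312849
top 0.5 [ 0.32 -0.23  0.54] [520. 355.] edges m -0.042 0.071 1.0
top 0.6 [ 0.36 -0.28  0.54] [557. 320.] edges m -0.045 0.065 1.0
top 0.7 [ 0.4  -0.32  0.54] [594. 286.] edges m -0.045 0.057 0.9885057471264368
top 0.8 [ 0.44 -0.37  0.53] [630. 253.] edges m -0.069 0.017 1.0
top 0.9 [ 0.48 -0.41  0.53] [665. 219.] edges m -0.076 -0.046 1.0
scene 0.1 [ 0.15 -0.05  0.56] [ 625. -100.] edges m -0.13 -0.119 1.0
scene 0.2 [ 0.19 -0.1   0.55] [578. -95.] edges m -0.141 -0.122 1.0[ WARN:0@0.778] global loadsave.cpp:1063 imwrite_ Unsupported depth image for selected encoder is fallbacked to CV_8U.
```

```bash
python3 -c "
from h import *
j=[-.531,-.013,1.861,0,1.295,-.554];P,_=fk(j,PP);print([p.round(3).tolist() for p in P])
im=cv2.imread('pics/b.png')[:, :440].astype(int)
red=(im[:,:,2]>1.35*im[:,:,1])&(im[:,:,2]>35)
K,R,t=cam('scene');C=-R.T@t
for c in range(110,275,12):
    v=0
    if not red[:4,c].any(): continue
    while red[v:v+4,c].any(): v+=1
    d=R.T@np.linalg.solve(K,[c+200,v,1.])
    o=[]
    for A,B in((P[2],P[3]),(P[1],P[3])):
        u=B-A;n=np.cross(d,u);n/=np.linalg.norm(n);dist=(A-C)@n*np.sign(n[2])
        s=np.linalg.lstsq(np.c_[u,-d],C-A,rcond=None)[0][0];o+=[round(dist,3),round(s,2)]
    print(c,v,o)
"
```

```text
[[0.038, 0.064, 0.239], [0.033, 0.067, 0.664], [0.01, 0.08, 0.572], [0.516, -0.217, 0.405], [0.516, -0.217, 0.126]]
146 61 [np.float64(0.085), np.float64(1.03), np.float64(0.08), np.float64(1.07)]
158 60 [np.float64(0.087), np.float64(0.98), np.float64(0.086), np.float64(1.02)]
170 31 [np.float64(0.042), np.float64(0.93), np.float64(0.048), np.float64(0.95)]
182 28 [np.float64(0.041), np.float64(0.88), np.float64(0.052), np.float64(0.9)]
194 25 [np.float64(0.041), np.float64(0.84), np.float64(0.055), np.float64(0.86)]
206 14 [np.float64(0.029), np.float64(0.79), np.float64(0.048), np.float64(0.81)]
218 21 [np.float64(0.043), np.float64(0.76), np.float64(0.065), np.float64(0.78)]
230 16 [np.float64(0.04), np.float64(0.72), np.float64(0.065), np.float64(0.74)]
242 11 [np.float64(0.036), np.float64(0.68), np.float64(0.066), np.float64(0.7)]
254 5 [np.float64(0.032), np.float64(0.65), np.float64(0.065), np.float64(0.67)]
```

```bash
cat >> h.py <<'E'
def clear(j):
    P,_=fk(j,PP);v=np.array([-np.sin(j[0]),np.cos(j[0]),0]);E=P[1]-.035*v;W=P[3]
    s=np.linspace(0.1,1,120);pts=E+np.outer(s,W-E);rad=np.interp(s,[0,.75,.95,1],[.066,.063,.05,.06])
    box=lambda lo,hi:(np.linalg.norm(pts-np.clip(pts,lo,hi),axis=1)-rad).min()
    return box([.315,.155,0],[.335,.175,.408]),box([.315,-.095,0],[.335,-.075,.408]),box([.33,-.085,0],[.42,.163,.34])
E
python3 -c "
from h import *
def seeds(X):
    a=np.arctan2(X[1],X[0]);return [[a-.1,.2,1.7,k,1.5,m] for k in(0,.6,-.6) for m in(0,2,-2)]
for nm,X,als in(('stack',[.5165,-.2154,.046],(-90,-120)),('tray',[.5414,.161,.042],(90,)),('pushend',[.541+.0232*.088,.179-.088,.054],(90,120,75))):
  for al in als:
    for th in(0,10,20,30,35,40,45,50,60):
        j=ik(np.array(X),pose(th,al,1),seeds(X))
        if j is not None: print(nm,al,th,j.round(2),'clear',np.round(clear(j),3))
"
```

```text
stack -90 0 [-0.53  0.09  1.9  -0.    1.15 -0.53] clear [ 0.206 -0.008  0.038]
stack -90 10 [-0.6   0.14  1.86  0.15  1.25 -0.66] clear [0.229 0.017 0.067]
stack -90 20 [-0.67  0.21  1.8   0.28  1.36 -0.76] clear [0.25  0.039 0.09 ]
stack -90 30 [-0.72  0.29  1.75  0.39  1.48 -0.83] clear [0.268 0.057 0.108]
stack -90 35 [-0.75  0.33  1.72  0.44  1.54 -0.86] clear [0.276 0.065 0.116]
stack -90 40 [-0.77  0.37  1.69  0.48  1.6  -0.89] clear [0.284 0.073 0.122]
stack -90 45 [-0.79  0.42  1.67  0.52  1.66 -0.91] clear [0.291 0.079 0.128]
stack -90 50 [-0.8   0.47  1.64  0.57  1.72 -0.92] clear [0.297 0.085 0.133]
stack -90 60 [-0.83  0.56  1.59  0.65  1.84 -0.95] clear [0.308 0.094 0.14 ]
stack -120 0 [-0.53  0.09  1.9  -0.    1.15 -0.  ] clear [ 0.206 -0.008  0.038]
stack -120 10 [-0.62  0.09  1.92  0.19  1.16 -0.17] clear [0.226 0.01  0.061]
stack -120 20 [-0.7   0.1   1.92  0.37  1.2  -0.33] clear [0.245 0.03  0.079]
stack -120 30 [-0.78  0.14  1.92  0.53  1.27 -0.47] clear [0.263 0.05  0.096]
stack -120 35 [-0.81  0.17  1.91  0.61  1.31 -0.53] clear [0.271 0.06  0.104]
stack -120 40
[... 2383 characters left out ...]
0.06  1.92 -0.    1.16 -2.85] clear [0.032 0.092 0.002]
pushend 75 10 [ 0.11  0.11  1.87 -0.17  1.23 -2.7 ] clear [0.011 0.12  0.005]
pushend 75 20 [ 0.19  0.18  1.82 -0.32  1.31 -2.58] clear [-0.003  0.145  0.002]
pushend 75 30 [ 0.25  0.26  1.76 -0.46  1.41 -2.49] clear [-0.009  0.164 -0.001]
pushend 75 35 [ 0.28  0.31  1.73 -0.52  1.46 -2.45] clear [-0.011  0.172  0.001]
pushend 75 40 [ 0.31  0.35  1.7  -0.57  1.52 -2.41] clear [-0.014  0.179  0.004]
pushend 75 45 [ 0.33  0.4   1.68 -0.63  1.57 -2.38] clear [-0.016  0.185  0.007]
pushend 75 50 [ 0.35  0.45  1.65 -0.68  1.63 -2.36] clear [-0.017  0.19   0.01 ]
pushend 75 60 [ 0.38  0.54  1.59 -0.78  1.74 -2.32] clear [-0.019  0.198  0.015]
```

```bash
cat >> h.py <<'E'
def clear(j):
    P,_=fk(j,PP);E=P[1]+.4*(P[2]-P[1]);W=P[3]
    s=np.linspace(0.1,1,120);pts=E+np.outer(s,W-E);rad=np.interp(s,[0,.75,.95,1],[.056,.053,.05,.06])
    box=lambda lo,hi:(np.linalg.norm(pts-np.clip(pts,lo,hi),axis=1)-rad).min()
    return box([.315,.155,0],[.335,.175,.408]),box([.315,-.095,0],[.335,-.075,.408]),box([.33,-.085,0],[.42,.163,.34])
E
python3 -c "
from h import *
def seeds(X):
    a=np.arctan2(X[1],X[0]);return [[a-.1,.2,1.7,k,1.5,m] for k in(0,.6,-.6) for m in(0,2,-2)]
for nm,X,als,ths in(('stack',[.5165,-.2154,.046],(-90,),(0,20,40)),('tray',[.5414,.161,.042],(60,75,90),(0,20,40,50)),('pushend',[.543,.094,.058],(30,45,60,75,90),(30,40,50,60))):
  for al in als:
    for th in ths:
        j=ik(np.array(X),pose(th,al,1),seeds(X))
        if j is not None: print(nm,al,th,'eff',round(np.degrees(np.arcsin(np.sin(np.radians(th))*np.sin(np.radians(al))))),j.round(2),'clear',np.round(clear(j),3))
"
```

```text
stack -90 0 eff 0 [-0.53  0.09  1.9  -0.    1.15 -0.53] clear [ 0.188 -0.016  0.035]
stack -90 20 eff -20 [-0.67  0.21  1.8   0.28  1.36 -0.76] clear [0.226 0.024 0.08 ]
stack -90 40 eff -40 [-0.77  0.37  1.69  0.48  1.6  -0.89] clear [0.252 0.052 0.105]
tray 60 0 eff 0 [ 0.16  0.11  1.89 -0.    1.14 -2.46] clear [-0.016  0.151 -0.007]
tray 60 20 eff 17 [ 0.28  0.28  1.72 -0.24  1.4  -2.27] clear [-0.011  0.194  0.017]
tray 60 40 eff 34 [ 0.36  0.49  1.55 -0.42  1.67 -2.18] clear [-0.002  0.22   0.039]
tray 60 50 eff 42 [ 0.39  0.59  1.47 -0.5   1.81 -2.16] clear [0.001 0.227 0.046]
tray 75 0 eff 0 [ 0.16  0.11  1.89 -0.    1.14 -2.72] clear [-0.016  0.151 -0.007]
tray 75 20 eff 19 [ 0.3   0.25  1.76 -0.3   1.33 -2.48] clear [-0.018  0.199  0.016]
tray 75 40 eff 38 [ 0.41  0.43  1.63 -0.53  1.57 -2.34] clear [0.004 0.231 0.05 ]
tray 75 50 eff 48 [ 0.45  0.53  1.56 -0.63  1.69 -2.3 ] clear [0.012 0.241 0.058]
tray 90 0 eff 0 [ 0.16  0.11  1.89 -0.    1.14 -2.98] clear [-0.016  0.151 -0.007]
tray 90 20 eff 20 [ 0.32  0.2   1.82 -0.35  1.25 -2.69] clear [-0.025  0.202  0.015]
tray 90 40
[... 1198 characters left out ...]
hend 75 30 eff 29 [ 0.26  0.26  1.76 -0.45  1.42 -2.49] clear [-0.017  0.186  0.005]
pushend 75 40 eff 38 [ 0.31  0.35  1.7  -0.57  1.53 -2.41] clear [-0.02   0.202  0.014]
pushend 75 50 eff 48 [ 0.35  0.44  1.64 -0.68  1.64 -2.36] clear [-0.016  0.214  0.025]
pushend 75 60 eff 57 [ 0.39  0.54  1.59 -0.78  1.75 -2.33] clear [-0.01   0.223  0.031]
pushend 90 30 eff 30 [ 0.28  0.19  1.84 -0.52  1.31 -2.67] clear [-0.032  0.189 -0.001]
pushend 90 40 eff 40 [ 0.34  0.27  1.8  -0.66  1.39 -2.57] clear [-0.026  0.207  0.015]
pushend 90 50 eff 50 [ 0.4   0.36  1.76 -0.79  1.49 -2.48] clear [-0.014  0.222  0.028]
pushend 90 60 eff 60 [ 0.44  0.45  1.72 -0.9   1.59 -2.41] clear [-0.003  0.233  0.036]
```

```bash
cat >> h.py <<'E'
def go(X,th,al,n=10,sg=1):
    s=manip.state();r=q();g=pose(th,al,sg);X=np.array(X)
    print("pos",np.array(s["tool_pos"]).round(4),"t",round(s["time"],2),"F",np.round(s["contact_force"],1),"w",round(s["gripper_width"],3),"j",np.round(s["joint_pos"],2),"clear",np.round(clear(s["joint_pos"]),3))
    print("shift/row in PRESENT axes",(r.inv().apply(X-s["tool_pos"])/.15/n).round(4),"in FINAL axes",(g.inv().apply(X-s["tool_pos"])/.15/n).round(4),"turn",((r.inv()*g).as_rotvec()/(np.pi/4)/n).round(4))
E
python3 -c "
from h import *
go([.5165,-.2085,.13],45,-88.67)
def seeds(X):
    a=np.arctan2(X[1],X[0]);return [[a-.1,.2,1.7,k,1.5,m] for k in(0,-.6) for m in(0,-2)]
for nm,X,als,ths in(('tray',[.5414,.157,.045],(90,100),(45,50)),('pushend',[.543,.101,.055],(85,91,97,105),(50,55,60,65,68))):
  for al in als:
    for th in ths:
        j=ik(np.array(X),pose(th,al,1),seeds(X))
        if j is not None: print(nm,al,th,j.round(2),'clear',np.round(clear(j),3))
"
```

```text
pos [ 0.5184 -0.2803  0.3128] t 3.78 F [-0.8 -0.2  0.2] w 0.999 j [-0.83  0.21  1.42  0.5   2.03 -0.75] clear [0.278 0.146 0.214]
shift/row in PRESENT axes [-0.0421 -0.0008  0.124 ] in FINAL axes [-5.230e-02 -1.000e-04  1.201e-01] turn [0.0007 0.0106 0.0001]
tray 90 45 [ 0.46  0.39  1.7  -0.69  1.49 -2.46] clear [0.012 0.243 0.057]
tray 90 50 [ 0.49  0.44  1.68 -0.74  1.54 -2.43] clear [0.018 0.249 0.061]
tray 100 45 [ 0.49  0.34  1.78 -0.75  1.39 -2.55] clear [0.015 0.246 0.054]
tray 100 50 [ 0.51  0.38  1.76 -0.82  1.44 -2.5 ] clear [0.023 0.253 0.06 ]
pushend 85 50 [ 0.39  0.4   1.71 -0.75  1.54 -2.43] clear [-0.011  0.223  0.032]
pushend 85 55 [ 0.41  0.45  1.69 -0.8   1.6  -2.41] clear [-0.006  0.229  0.036]
pushend 85 60 [ 0.43  0.49  1.67 -0.85  1.65 -2.38] clear [-0.002  0.233  0.039]
pushend 85 65 [ 0.45  0.54  1.64 -0.91  1.7  -2.36] clear [0.001 0.237 0.041]
pushend 85 68 [ 0.45  0.57  1.63 -0.94  1.74 -2.35] clear [0.003 0.239 0.041]
pushend 91 50 [ 0.41  0.36  1.76 -0.79  1.48 -2.48] clear [-0.01   0.225  0.032]
pushend 91 55 [ 0.43  0.41  1.74 -0.85  1.53 -2.44] clear [-0.004  0.231  0.036]
pushend 91 60 [ 0.45  0.46  1.72 -0.9   1.58 -2.41] clear [0.001 0.236 0.039]
pushend 91 65 [ 0.47  0.5   1.7  -0.96  1.64 -2.39] clear [0.006 0.241 0.041]
pushend 91 68 [ 0.47  0.53  1.69 -0.99  1.67 -2.37] clear [0.009 0.243 0.043]
pushend 97 50 [ 0.42  0.33  1.81 -0.83  1.42 -2.53] clear [-0.009  0.227  0.03 ]
pushend 97 55 [ 0.45  0.37  1.79 -0.9   1.47 -2.48] clear [-0.001  0.233  0.035]
pushend 97 60 [ 0.47  0.42  1.78 -0.96  1.52 -2.44] clear [0.005 0.239 0.038]
pushend 97 65 [ 0.48  0.46  1.76 -1.01  1.57 -2.41] clear [0.011 0.243 0.041]
pushend 105 50 [ 0.43  0.27  1.88 -0.89  1.33 -2.59] clear [-0.006  0.227  0.026]
pushend 105 55 [ 0.46  0.31  1.87 -0.96  1.37 -2.53] clear [0.003 0.234 0.031]
```

Call:
{"name": "send_rows", "arguments": {
  "rows": [
    {"x": -0.048, "y": -0.0005, "z": 0.123, "wx": 0, "wy": 0.0106, "wz": 0, "hand": 1},
    {"x": -0.048, "y": -0.0005, "z": 0.123, "wx": 0, "wy": 0.0106, "wz": 0, "hand": 1},
    {"x": -0.048, "y": -0.0005, "z": 0.123, "wx": 0, "wy": 0.0106, "wz": 0, "hand": 1},
    {"x": -0.048, "y": -0.0005, "z": 0.123, "wx": 0, "wy": 0.0106, "wz": 0, "hand": 1},
    {"x": -0.048, "y": -0.0005, "z": 0.123, "wx": 0, "wy": 0.0106, "wz": 0, "hand": 1},
    {"x": -0.048, "y": -0.0005, "z": 0.123, "wx": 0, "wy": 0.0106, "wz": 0, "hand": 1},
    {"x": -0.048, "y": -0.0005, "z": 0.123, "wx": 0, "wy": 0.0106, "wz": 0, "hand": 1},
    {"x": -0.048, "y": -0.0005, "z": 0.123, "wx": 0, "wy": 0.0106, "wz": 0, "hand": 1},
    {"x": -0.048, "y": -0.0005, "z": 0.123, "wx": 0, "wy": 0.0106, "wz": 0, "hand": 1},
    {"x": 0, "y": 0, "z": 0, "wx": 0, "wy": 0, "wz": 0, "hand": 1}
  ]
}}

```text
time: 4.62
tool_pos: [0.5142, -0.2101, 0.1403]
tool_rot: [-0.275, 0.646, 0.661, 0.265]
contact_force: [-1.1, 0.1, -0.6]
gripper_width: 1.003
grasp_force: 0.0
```

```bash
python3 -c "
from h import *
go([.5165,-.2085,.0544],45,-88.67)"
```

```text
pos [ 0.5142 -0.2101  0.1403] t 4.62 F [-1.1  0.1 -0.6] w 1.003 j [-0.78  0.29  1.65  0.53  1.79 -0.84] clear [0.257 0.073 0.132]
shift/row in PRESENT axes [-0.0397  0.0018  0.0412] in FINAL axes [-0.0398  0.0016  0.0412] turn [-0.0005  0.0002 -0.0002]
```

Call:
{"name": "send_rows", "arguments": {
  "rows": [
    {"x": -0.0497, "y": 0.002, "z": 0.0515, "wx": 0, "wy": 0, "wz": 0, "hand": 1},
    {"x": -0.0497, "y": 0.002, "z": 0.0515, "wx": 0, "wy": 0, "wz": 0, "hand": 1},
    {"x": -0.0497, "y": 0.002, "z": 0.0515, "wx": 0, "wy": 0, "wz": 0, "hand": 1},
    {"x": -0.0497, "y": 0.002, "z": 0.0515, "wx": 0, "wy": 0, "wz": 0, "hand": 1},
    {"x": -0.0497, "y": 0.002, "z": 0.0515, "wx": 0, "wy": 0, "wz": 0, "hand": 1},
    {"x": -0.0497, "y": 0.002, "z": 0.0515, "wx": 0, "wy": 0, "wz": 0, "hand": 1},
    {"x": -0.0497, "y": 0.002, "z": 0.0515, "wx": 0, "wy": 0, "wz": 0, "hand": 1},
    {"x": -0.0497, "y": 0.002, "z": 0.0515, "wx": 0, "wy": 0, "wz": 0, "hand": 1},
    {"x": 0, "y": 0, "z": 0, "wx": 0, "wy": 0, "wz": 0, "hand": 1},
    {"x": 0, "y": 0, "z": 0, "wx": 0, "wy": 0, "wz": 0, "hand": 1}
  ]
}}

```text
time: 5.45
tool_pos: [0.5177, -0.2108, 0.0562]
tool_rot: [-0.273, 0.646, 0.661, 0.266]
contact_force: [-0.4, -0.2, -0.3]
gripper_width: 1.001
grasp_force: 0.0
```

```bash
python3 -c "
from h import *
go([.5165,-.2085,.0544],45,-88.67)
s=grab_frame('scene')
cv2.imwrite('pics/f.png',cv2.resize(s[110:250,280:440],(800,700)[:1]+(600,),interpolation=cv2.INTER_CUBIC))"
```

```text
pos [ 0.5177 -0.2108  0.0562] t 5.45 F [-0.4 -0.2 -0.3] w 1.001 j [-0.78  0.41  1.66  0.52  1.68 -0.91] clear [0.255 0.055 0.108]
shift/row in PRESENT axes [ 0.0002 -0.0007  0.0019] in FINAL axes [ 0.0002 -0.0007  0.0019] turn [-0.0001  0.0003 -0.0001]
```

View pics/f.png

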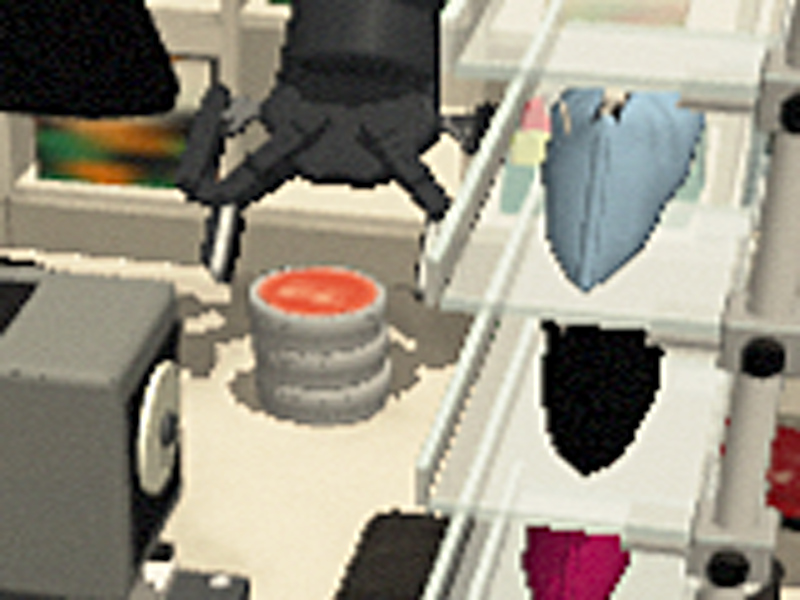

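The fingertips are at about (222,275) and (425,300) in the crop, one on each side of the red lid at (317,290). I'll correct the last 2 mm and close.

Call:
{"name": "send_rows", "arguments": {
  "rows": [
    {"x": 0.002, "y": -0.006, "z": 0.019, "wx": 0, "wy": 0, "wz": 0, "hand": 1},
    {"x": 0, "y": 0, "z": 0, "wx": 0, "wy": 0, "wz": 0, "hand": 0.6},
    {"x": 0, "y": 0, "z": 0, "wx": 0, "wy": 0, "wz": 0, "hand": -1},
    {"x": 0, "y": 0, "z": 0, "wx": 0, "wy": 0, "wz": 0, "hand": -1},
    {"x": 0, "y": 0, "z": 0, "wx": 0, "wy": 0, "wz": 0, "hand": -1},
    {"x": 0, "y": 0, "z": 0, "wx": 0, "wy": 0, "wz": 0, "hand": -1},
    {"x": 0, "y": 0, "z": 0, "wx": 0, "wy": 0, "wz": 0, "hand": -1},
    {"x": 0, "y": 0, "z": 0, "wx": 0, "wy": 0, "wz": 0, "hand": -1},
    {"x": 0, "y": 0, "z": 0, "wx": 0, "wy": 0, "wz": 0, "hand": -1},
    {"x": 0, "y": 0, "z": 0, "wx": 0, "wy": 0, "wz": 0, "hand": -1}
  ]
}}

```text
time: 6.33
tool_pos: [0.5177, -0.2096, 0.0563]
tool_rot: [-0.272, 0.646, 0.662, 0.267]
contact_force: [0.6, -2.6, 5.6]
gripper_width: 0.674
grasp_force: 64.5
```

```bash
python3 -c "
from h import *
go([.5165,-.2085,.35],45,-88.67)"
```

```text
pos [ 0.5177 -0.2096  0.0563] t 6.33 F [ 0.6 -2.6  5.6] w 0.674 j [-0.77  0.4   1.67  0.52  1.67 -0.91] clear [0.255 0.055 0.108]
shift/row in PRESENT axes [ 0.1384 -0.0005 -0.1385] in FINAL axes [ 0.139  -0.0008 -0.1379] turn [0.0002 0.0005 0.0001]
```

Call:
{"name": "send_rows", "arguments": {
  "rows": [
    {"x": 0.01, "y": 0, "z": -0.01, "wx": 0, "wy": 0, "wz": 0, "hand": -1},
    {"x": 0.02, "y": 0, "z": -0.02, "wx": 0, "wy": 0, "wz": 0, "hand": -1},
    {"x": 0.03, "y": 0, "z": -0.03, "wx": 0, "wy": 0, "wz": 0, "hand": -1},
    {"x": 0.04, "y": 0, "z": -0.04, "wx": 0, "wy": 0, "wz": 0, "hand": -1},
    {"x": 0.05, "y": 0, "z": -0.05, "wx": 0, "wy": 0, "wz": 0, "hand": -1},
    {"x": 0.05, "y": 0, "z": -0.05, "wx": 0, "wy": 0, "wz": 0, "hand": -1},
    {"x": 0.05, "y": 0, "z": -0.05, "wx": 0, "wy": 0, "wz": 0, "hand": -1},
    {"x": 0.05, "y": 0, "z": -0.05, "wx": 0, "wy": 0, "wz": 0, "hand": -1},
    {"x": 0.05, "y": 0, "z": -0.05, "wx": 0, "wy": 0, "wz": 0, "hand": -1},
    {"x": 0.05, "y": 0, "z": -0.05, "wx": 0, "wy": 0, "wz": 0, "hand": -1}
  ]
}}

```text
time: 7.17
tool_pos: [0.5171, -0.2087, 0.1414]
tool_rot: [-0.272, 0.646, 0.661, 0.266]
contact_force: [-0.0, -0.0, -0.5]
gripper_width: 0.68
grasp_force: 63.9
```

```bash
python3 -c "
from h import *
go([.45,-.15,.52],45,-88.67)
s=grab_frame('scene')
cv2.imwrite('pics/g.png',cv2.resize(s[80:250,270:450],(635,600),interpolation=cv2.INTER_CUBIC))"
```

```text
pos [ 0.5171 -0.2087  0.1414] t 7.17 F [-0.  -0.  -0.5] w 0.68 j [-0.77  0.29  1.65  0.53  1.79 -0.84] clear [0.257 0.073 0.132]
shift/row in PRESENT axes [ 0.2063 -0.0437 -0.1509] in FINAL axes [ 0.2069 -0.0438 -0.15  ] turn [0.     0.0005 0.    ]
```

View pics/g.png

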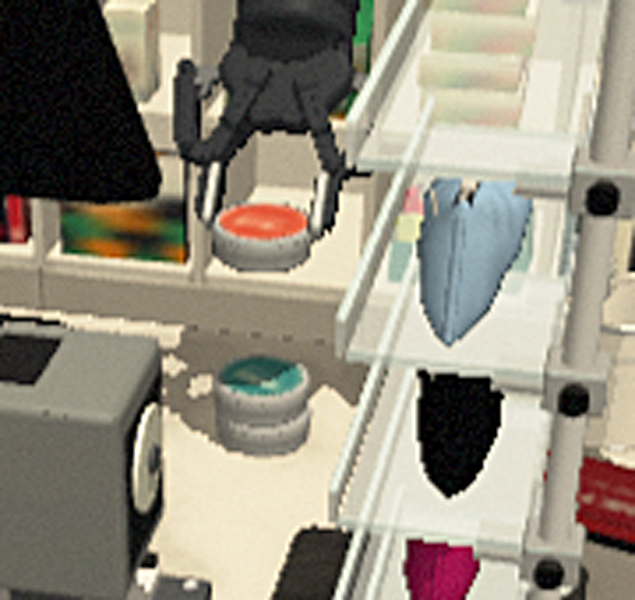

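The red-lidded tin is lifted level at crop (262,235). The two lower tins are still stacked at (262,405). Next I'll raise it high.

Call:
{"name": "send_rows", "arguments": {
  "rows": [
    {"x": 0.1, "y": 0, "z": -0.1, "wx": 0, "wy": 0, "wz": 0, "hand": -1},
    {"x": 0.17, "y": 0, "z": -0.17, "wx": 0, "wy": 0, "wz": 0, "hand": -1},
    {"x": 0.17, "y": 0, "z": -0.17, "wx": 0, "wy": 0, "wz": 0, "hand": -1},
    {"x": 0.17, "y": 0, "z": -0.17, "wx": 0, "wy": 0, "wz": 0, "hand": -1},
    {"x": 0.17, "y": 0, "z": -0.17, "wx": 0, "wy": 0, "wz": 0, "hand": -1},
    {"x": 0.17, "y": 0, "z": -0.17, "wx": 0, "wy": 0, "wz": 0, "hand": -1},
    {"x": 0.17, "y": 0, "z": -0.17, "wx": 0, "wy": 0, "wz": 0, "hand": -1},
    {"x": 0.17, "y": 0, "z": -0.17, "wx": 0, "wy": 0, "wz": 0, "hand": -1},
    {"x": 0.17, "y": 0, "z": -0.17, "wx": 0, "wy": 0, "wz": 0, "hand": -1},
    {"x": 0.17, "y": 0, "z": -0.17, "wx": 0, "wy": 0, "wz": 0, "hand": -1}
  ]
}}

```text
time: 8.05
tool_pos: [0.5166, -0.2071, 0.4878]
tool_rot: [-0.273, 0.646, 0.661, 0.266]
contact_force: [0.3, -0.5, -0.5]
gripper_width: 0.685
grasp_force: 64.1
```

Call:
{"name": "send_rows", "arguments": {
  "rows": [
    {"x": 0, "y": 0, "z": 0, "wx": 0.09, "wy": 0, "wz": -0.09, "hand": -1},
    {"x": 0, "y": 0, "z": 0, "wx": 0.09, "wy": 0, "wz": -0.09, "hand": -1},
    {"x": 0, "y": 0, "z": 0, "wx": 0.09, "wy": 0, "wz": -0.09, "hand": -1},
    {"x": 0, "y": 0, "z": 0, "wx": 0.09, "wy": 0, "wz": -0.09, "hand": -1},
    {"x": 0, "y": 0, "z": 0, "wx": 0.09, "wy": 0, "wz": -0.09, "hand": -1},
    {"x": 0, "y": 0, "z": 0, "wx": 0.09, "wy": 0, "wz": -0.09, "hand": -1},
    {"x": 0, "y": 0, "z": 0, "wx": 0.09, "wy": 0, "wz": -0.09, "hand": -1},
    {"x": 0, "y": 0, "z": 0, "wx": 0.09, "wy": 0, "wz": -0.09, "hand": -1},
    {"x": 0, "y": 0, "z": 0, "wx": 0.09, "wy": 0, "wz": -0.09, "hand": -1},
    {"x": 0, "y": 0, "z": 0, "wx": 0.09, "wy": 0, "wz": -0.09, "hand": -1}
  ]
}}

```text
time: 8.88
tool_pos: [0.5173, -0.2075, 0.4856]
tool_rot: [-0.369, 0.248, 0.89, 0.101]
contact_force: [0.5, 0.3, -1.0]
gripper_width: 0.682
grasp_force: 64.1
```

```bash
python3 -c "
from h import *
go([.45,-.05,.52],45,-31.4)
def seeds(X):
    a=np.arctan2(X[1],X[0]);return [manip.state()['joint_pos'],[a-.1,.2,1.7,0,1.5,0],[a-.1,.2,1.5,-.6,1.5,-2]]
for X,al in (([.45,-.05,.52],-31),([.45,-.05,.52],0),([.45,0,.52],30),([.45,.05,.52],60),([.5414,.157,.5],91.3)):
    j=ik(np.array(X),pose(45,al,1),seeds(X));print(al,None if j is None else (j.round(2),np.round(clear(j),3)))
"
```

```text
pos [ 0.5173 -0.2075  0.4856] t 8.88 F [ 0.5  0.3 -1. ] w 0.682 j [-0.52  0.32  1.03  0.02  2.58 -1.53] clear [0.243 0.163 0.233]
shift/row in PRESENT axes [0.0819 0.0666 0.0491] in FINAL axes [0.082  0.0663 0.0495] turn [-0.0007  0.0001  0.0002]
-31 (array([-0.36,  0.04,  1.29,  0.24,  2.58, -1.23]), array([0.252, 0.208, 0.273]))
0 (array([-0.19,  0.07,  1.26, -0.25,  2.58, -1.92]), array([0.232, 0.218, 0.27 ]))
30 (array([ 0.04,  0.02,  1.31, -0.55,  2.46, -2.37]), array([0.216, 0.252, 0.276]))
60 (array([ 0.26, -0.07,  1.39, -0.73,  2.28, -2.72]), array([0.216, 0.292, 0.286]))
91.3 (array([ 0.47,  0.05,  1.31, -0.79,  2.03, -2.97]), array([0.208, 0.318, 0.279]))
```

```bash
python3 -c "
from h import *
go([.54,.0,.40],45,-31.4)
s0=manip.state()['joint_pos']
for X in ([.5,-.05,.44],[.54,0,.40],[.54,0,.36]):
  j=s0
  for al in (-31,-16,0,15,30,60,91.3):
    k=ik(np.array(X),pose(45,al,1),[j]);
    if k is None: print(X,al,None);continue
    j=k;print(X,al,j.round(2),np.round(clear(j),3))
X=[.54,.157,.4];j=ik(np.array(X),pose(45,91.3,1),[j]);print(j.round(2),np.round(clear(j),3))
"
```

```text
pos [ 0.5173 -0.2075  0.4856] t 8.88 F [ 0.5  0.3 -1. ] w 0.682 j [-0.52  0.32  1.03  0.02  2.58 -1.53] clear [0.243 0.163 0.233]
shift/row in PRESENT axes [0.0014 0.1264 0.0815] in FINAL axes [0.0015 0.126  0.0822] turn [-0.0007  0.0001  0.0002]
[0.5, -0.05, 0.44] -31 [-0.33  0.15  1.3   0.23  2.45 -1.24] [0.224 0.169 0.234]
[0.5, -0.05, 0.44] -16 [-0.26  0.18  1.27  0.03  2.48 -1.54] [0.212 0.173 0.232]
[0.5, -0.05, 0.44] 0 [-0.18  0.18  1.26 -0.2   2.46 -1.85] [0.2   0.182 0.232]
[0.5, -0.05, 0.44] 15 [-0.11  0.16  1.28 -0.39  2.4  -2.13] [0.192 0.193 0.233]
[0.5, -0.05, 0.44] 30 [-0.04  0.12  1.33 -0.54  2.31 -2.37] [0.185 0.206 0.235]
[0.5, -0.05, 0.44] 60 [ 0.08 -0.02  1.48 -0.73  2.07 -2.77] [0.177 0.229 0.239]
[0.5, -0.05, 0.44] 91.3 None
[0.54, 0, 0.4] -31 [-0.25  0.23  1.27  0.3   2.38 -1.14] [0.198 0.156 0.212]
[0.54, 0, 0.4] -16 [-0.18  0.27  1.23  0.11  2.42 -1.41] [0.185 0.163 0.21 ]
[0.54, 0, 0.4] 0 [-0.1   0.28  1.21 -0.11  2.43 -1.72] [0.172 0.174 0.21 ]
[0.54, 0, 0.4] 15 [-0.03  0.27  1.23 -0.3   2.38 -2.  ] [0.164 0.187 0.21 ]
[0.54, 0, 0.4] 30 [ 0.03  0.23  1.27 -0.46  2.3  -2.25] [0.157 0.202 0.212]
[0.54, 0, 0.4] 60 [ 0.15  0.1   1.42 -0.68  2.07 -2.66] [0.151 0.229 0.213]
[0.54, 0, 0.4] 91.3 [ 0.22 -0.11  1.63 -0.78  1.75 -3.04] [0.145 0.242 0.211]
[0.54, 0, 0.36] -31 [-0.25  0.24  1.33  0.28  2.32 -1.16] [0.189 0.14  0.19 ]
[0.54, 0, 0.36] -16 [-0.18  0.28  1.28  0.1   2.36 -1.42] [0.175 0.148 0.19 ]
[0.54, 0, 0.36] 0 [-0.1   0.29  1.27 -0.1   2.36 -1.71] [0.161 0.16  0.189]
[0.54, 0, 0.36] 15 [-0.03  0.28  1.28 -0.28  2.32 -1.98] [0.15  0.174 0.189]
[0.54, 0, 0.36] 30 [ 0.03  0.25  1.32 -0.44  2.25 -2.22] [0.141 0.19  0.189]
[0.54, 0, 0.36] 60 [ 0.15  0.11  1.47 -0.66  2.02 -2.62] [0.13  0.216 0.187]
[0.54, 0, 0.36] 91.3 [ 0.22 -0.1   1.69 -0.77  1.7  -2.99] [0.118 0.227 0.178]
[ 0.47  0.06  1.47 -0.75  1.92 -2.85] [0.157 0.297 0.227]
```

Everything there is reachable with good clearance. I'll move to (0.54, 0, 0.40) and turn in two calls of 60°.

Call:
{"name": "send_rows", "arguments": {
  "rows": [
    {"x": 0.0015, "y": 0.126, "z": 0.082, "wx": 0, "wy": 0, "wz": 0, "hand": -1},
    {"x": 0.0015, "y": 0.126, "z": 0.082, "wx": 0, "wy": 0, "wz": 0, "hand": -1},
    {"x": 0.0015, "y": 0.126, "z": 0.082, "wx": 0, "wy": 0, "wz": 0, "hand": -1},
    {"x": 0.0015, "y": 0.126, "z": 0.082, "wx": 0, "wy": 0, "wz": 0, "hand": -1},
    {"x": 0.0015, "y": 0.126, "z": 0.082, "wx": 0, "wy": 0, "wz": 0, "hand": -1},
    {"x": 0.0015, "y": 0.126, "z": 0.082, "wx": 0, "wy": 0, "wz": 0, "hand": -1},
    {"x": 0.0015, "y": 0.126, "z": 0.082, "wx": 0, "wy": 0, "wz": 0, "hand": -1},
    {"x": 0.0015, "y": 0.126, "z": 0.082, "wx": 0, "wy": 0, "wz": 0, "hand": -1},
    {"x": 0.0015, "y": 0.126, "z": 0.082, "wx": 0, "wy": 0, "wz": 0, "hand": -1},
    {"x": 0.0015, "y": 0.126, "z": 0.082, "wx": 0, "wy": 0, "wz": 0, "hand": -1}
  ]
}}

```text
time: 9.72
tool_pos: [0.5399, 0.0008, 0.3994]
tool_rot: [-0.368, 0.251, 0.89, 0.102]
contact_force: [0.2, 1.0, -1.0]
gripper_width: 0.684
grasp_force: 64.1
```

Call:
{"name": "send_rows", "arguments": {
  "rows": [
    {"x": 0, "y": 0, "z": 0, "wx": 0.096, "wy": 0, "wz": -0.096, "hand": -1},
    {"x": 0, "y": 0, "z": 0, "wx": 0.096, "wy": 0, "wz": -0.096, "hand": -1},
    {"x": 0, "y": 0, "z": 0, "wx": 0.096, "wy": 0, "wz": -0.096, "hand": -1},
    {"x": 0, "y": 0, "z": 0, "wx": 0.096, "wy": 0, "wz": -0.096, "hand": -1},
    {"x": 0, "y": 0, "z": 0, "wx": 0.096, "wy": 0, "wz": -0.096, "hand": -1},
    {"x": 0, "y": 0, "z": 0, "wx": 0.096, "wy": 0, "wz": -0.096, "hand": -1},
    {"x": 0, "y": 0, "z": 0, "wx": 0.096, "wy": 0, "wz": -0.096, "hand": -1},
    {"x": 0, "y": 0, "z": 0, "wx": 0.096, "wy": 0, "wz": -0.096, "hand": -1},
    {"x": 0, "y": 0, "z": 0, "wx": 0.096, "wy": 0, "wz": -0.096, "hand": -1},
    {"x": 0, "y": 0, "z": 0, "wx": 0.096, "wy": 0, "wz": -0.096, "hand": -1}
  ]
}}

```text
time: 10.55
tool_pos: [0.5401, -0.0, 0.3995]
tool_rot: [-0.37, -0.239, 0.892, -0.1]
contact_force: [-0.4, 0.3, -0.6]
gripper_width: 0.682
grasp_force: 64.2
```

```bash
python3 -c "
from h import *
go([.5414,.08,.40],45,91.33)"
```

```text
pos [ 0.5401 -0.      0.3995] t 10.55 F [-0.4  0.3 -0.6] w 0.682 j [ 0.04  0.24  1.27 -0.47  2.3  -2.25] clear [0.156 0.202 0.211]
shift/row in PRESENT axes [-0.019   0.0458 -0.0198] in FINAL axes [-0.0375 -0.0021 -0.0379] turn [ 0.0963 -0.0004 -0.0964]
```

Call:
{"name": "send_rows", "arguments": {
  "rows": [
    {"x": 0, "y": 0, "z": 0, "wx": 0.096, "wy": 0, "wz": -0.096, "hand": -1},
    {"x": 0, "y": 0, "z": 0, "wx": 0.096, "wy": 0, "wz": -0.096, "hand": -1},
    {"x": 0, "y": 0, "z": 0, "wx": 0.096, "wy": 0, "wz": -0.096, "hand": -1},
    {"x": 0, "y": 0, "z": 0, "wx": 0.096, "wy": 0, "wz": -0.096, "hand": -1},
    {"x": 0, "y": 0, "z": 0, "wx": 0.096, "wy": 0, "wz": -0.096, "hand": -1},
    {"x": 0, "y": 0, "z": 0, "wx": 0.096, "wy": 0, "wz": -0.096, "hand": -1},
    {"x": 0, "y": 0, "z": 0, "wx": 0.096, "wy": 0, "wz": -0.096, "hand": -1},
    {"x": 0, "y": 0, "z": 0, "wx": 0.096, "wy": 0, "wz": -0.096, "hand": -1},
    {"x": 0, "y": 0, "z": 0, "wx": 0.096, "wy": 0, "wz": -0.096, "hand": -1},
    {"x": 0, "y": 0, "z": 0, "wx": 0.096, "wy": 0, "wz": -0.096, "hand": -1}
  ]
}}

```text
time: 11.38
tool_pos: [0.5397, 0.0003, 0.3994]
tool_rot: [0.269, 0.659, -0.647, 0.274]
contact_force: [0.1, -0.3, -1.4]
gripper_width: 0.682
grasp_force: 64.2
```

```bash
python3 -c "
from h import *
go([.5414,.1552,.28],45,91.33)"
```

```text
pos [5.397e-01 3.000e-04 3.994e-01] t 11.38 F [ 0.1 -0.3 -1.4] w 0.682 j [ 0.22 -0.11  1.63 -0.78  1.75 -3.03] clear [0.144 0.242 0.21 ]
shift/row in PRESENT axes [-0.1293 -0.0032 -0.0171] in FINAL axes [-0.1293 -0.0035 -0.0167] turn [ 0.0004 -0.0004 -0.0003]
```

Call:
{"name": "send_rows", "arguments": {
  "rows": [
    {"x": -0.1293, "y": -0.0033, "z": -0.0169, "wx": 0, "wy": 0, "wz": 0, "hand": -1},
    {"x": -0.1293, "y": -0.0033, "z": -0.0169, "wx": 0, "wy": 0, "wz": 0, "hand": -1},
    {"x": -0.1293, "y": -0.0033, "z": -0.0169, "wx": 0, "wy": 0, "wz": 0, "hand": -1},
    {"x": -0.1293, "y": -0.0033, "z": -0.0169, "wx": 0, "wy": 0, "wz": 0, "hand": -1},
    {"x": -0.1293, "y": -0.0033, "z": -0.0169, "wx": 0, "wy": 0, "wz": 0, "hand": -1},
    {"x": -0.1293, "y": -0.0033, "z": -0.0169, "wx": 0, "wy": 0, "wz": 0, "hand": -1},
    {"x": -0.1293, "y": -0.0033, "z": -0.0169, "wx": 0, "wy": 0, "wz": 0, "hand": -1},
    {"x": -0.1293, "y": -0.0033, "z": -0.0169, "wx": 0, "wy": 0, "wz": 0, "hand": -1},
    {"x": -0.1293, "y": -0.0033, "z": -0.0169, "wx": 0, "wy": 0, "wz": 0, "hand": -1},
    {"x": -0.1293, "y": -0.0033, "z": -0.0169, "wx": 0, "wy": 0, "wz": 0, "hand": -1}
  ]
}}

```text
time: 12.22
tool_pos: [0.5424, 0.1553, 0.2792]
tool_rot: [0.27, 0.657, -0.648, 0.273]
contact_force: [0.7, 0.8, -0.1]
gripper_width: 0.682
grasp_force: 64.4
```

```bash
cat >> h.py <<'E'
def lid(n,im,X0,zl):
    """red lid blob nearest X0: centre by ellipse fit -> world at height zl"""
    m=((im[:,:,2].astype(int)>150)&(im[:,:,1]<120)&(im[:,:,0]<110)).astype(np.uint8)
    p=proj(n,X0);cs,_=cv2.findContours(m,0,cv2.CHAIN_APPROX_NONE)
    cs=[c for c in cs if len(c)>15]
    if not cs: return None
    c=min(cs,key=lambda c:np.linalg.norm(c.reshape(-1,2).mean(0)-p));e=cv2.fitEllipse(cv2.convexHull(c))
    return ray(n,*e[0],zl).round(4),np.round(e[0],1),np.round(e[1],1),p.round(1)
E
python3 -c "
from h import *
go([.5414,.1552,.11],45,91.33)
T=np.array(manip.state()['tool_pos']);X=T+[0,.0058,-.0123+.022]
print('expect lid',X.round(4))
for n in('scene','top'): print(n,lid(n,grab_frame(n),X,X[2]))
for n in('scene','top'): print('initial',n,lid(n,cv2.imread(f'pics/{n}0.png'),[.5165,-.2154,.066],.066))
"
```

```text
pos [0.5424 0.1553 0.2792] t 12.22 F [ 0.7  0.8 -0.1] w 0.682 j [ 0.46  0.12  1.6  -0.71  1.77 -2.71] clear [0.092 0.271 0.158]
shift/row in PRESENT axes [-0.08    0.0006  0.0796] in FINAL axes [-0.0797  0.0007  0.0798] turn [ 0.001  -0.0004 -0.0008]
expect lid [0.5424 0.1611 0.2889]
scene (array([0.544 , 0.1686, 0.2889]), array([262.5, 154.8]), array([14.7, 30.7]), array([265.8, 152.6]))
top (array([0.5388, 0.1644, 0.2889]), array([219. , 189.2]), array([29.8, 31.9]), array([221.1, 187.1]))
initial scene (array([ 0.5183, -0.2128,  0.066 ]), array([343. , 177.9]), array([ 9.6, 22.1]), array([344. , 177.4]))
initial top (array([ 0.5171, -0.215 ,  0.066 ]), array([425.3, 220.6]), array([25.2, 25.7]), array([425.5, 220.9]))
```

Call:
{"name": "send_rows", "arguments": {
  "rows": [
    {"x": -0.082, "y": 0.0, "z": 0.082, "wx": 0, "wy": 0, "wz": 0, "hand": -1},
    {"x": -0.082, "y": 0.0, "z": 0.082, "wx": 0, "wy": 0, "wz": 0, "hand": -1},
    {"x": -0.082, "y": 0.0, "z": 0.082, "wx": 0, "wy": 0, "wz": 0, "hand": -1},
    {"x": -0.082, "y": 0.0, "z": 0.082, "wx": 0, "wy": 0, "wz": 0, "hand": -1},
    {"x": -0.082, "y": 0.0, "z": 0.082, "wx": 0, "wy": 0, "wz": 0, "hand": -1},
    {"x": -0.082, "y": 0.0, "z": 0.082, "wx": 0, "wy": 0, "wz": 0, "hand": -1},
    {"x": -0.082, "y": 0.0, "z": 0.082, "wx": 0, "wy": 0, "wz": 0, "hand": -1},
    {"x": -0.082, "y": 0.0, "z": 0.082, "wx": 0, "wy": 0, "wz": 0, "hand": -1},
    {"x": -0.082, "y": 0.0, "z": 0.082, "wx": 0, "wy": 0, "wz": 0, "hand": -1},
    {"x": -0.082, "y": 0.0, "z": 0.082, "wx": 0, "wy": 0, "wz": 0, "hand": -1}
  ]
}}

```text
time: 13.15
tool_pos: [0.5428, 0.1538, 0.1042]
tool_rot: [0.27, 0.657, -0.648, 0.274]
contact_force: [0.2, -0.7, -0.2]
gripper_width: 0.68
grasp_force: 64.4
```

```bash
python3 -c "
from h import *
go([.5414,.1552,.0485],45,91.33)
T=np.array(manip.state()['tool_pos']);X=T+[0,.0058,-.0123+.022]
print('expect lid',X.round(4))
for n in('scene','top'):
    im=grab_frame(n);cv2.imwrite(f'pics/h_{n}.png',im);print(n,lid(n,im,X,X[2]))
# tray inner edges in the first top picture: brightness profiles along row / column through tray
t=cv2.cvtColor(cv2.imread('pics/top0.png'),6).astype(int)
print('row205',t[203:208,210:268].mean(0).astype(int).tolist());print('col240',t[180:232,235:245].mean(1).astype(int).tolist())
"
```

```text
pos [0.5428 0.1538 0.1042] t 13.15 F [ 0.2 -0.7 -0.2] w 0.68 j [ 0.46  0.3   1.7  -0.69  1.55 -2.53] clear [0.022 0.247 0.073]
shift/row in PRESENT axes [-0.027   0.0009  0.0255] in FINAL axes [-0.0269  0.0009  0.0256] turn [ 0.0008 -0.0005 -0.0008]
expect lid [0.5428 0.1596 0.1139]
scene (array([0.5831, 0.0711, 0.1139]), array([270. , 223.4]), array([ 52.3, 169.3]), array([274.8, 257.3]))
top (array([0.5379, 0.1608, 0.1139]), array([234.9, 202.9]), array([25.1, 26.5]), array([235.6, 200.4]))
row205 [74, 107, 126, 129, 127, 130, 155, 184, 190, 162, 107, 83, 99, 125, 160, 191, 203, 203, 203, 204, 203, 200, 200, 200, 202, 203, 201, 199, 198, 198, 200, 197, 197, 196, 198, 199, 199, 199, 199, 201, 198, 200, 200, 199, 196, 187, 184, 192, 178, 140, 105, 110, 130, 137, 139, 139, 136, 123]
col240 [70, 72, 72, 71, 70, 79, 121, 164, 175, 185, 194, 197, 197, 198, 198, 199, 199, 200, 201, 201, 201, 199, 200, 198, 198, 198, 199, 200, 200, 199, 199, 200, 199, 202, 200, 200, 199, 200, 200, 200, 201, 193, 186, 176, 140, 95, 76, 80, 112, 155, 174, 177]
```

```bash
python3 -c "
from h import *
s=cv2.imread('pics/h_scene.png');t=cv2.imread('pics/h_top.png');t0=cv2.imread('pics/top0.png')
c=lambda im,x,y,w,h,W,H:cv2.resize(im[y:y+h,x:x+w],(W,H),interpolation=cv2.INTER_CUBIC)
cv2.imwrite('pics/i.png',np.hstack([c(t,200,170,70,70,400,400),c(s,225,220,110,110,400,400)]))"
```

```text
(no output)
```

View pics/i.png

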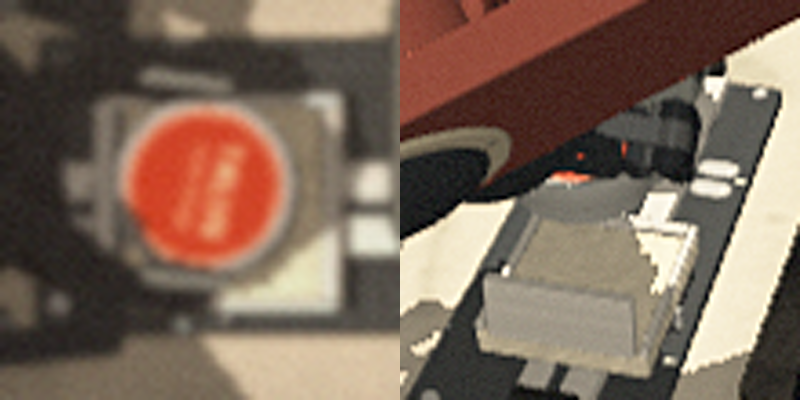

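The top view shows the lid centred at crop (206,184) with both pads visible beside it, at (185,78) and (165,280). The tray spans about (95–345, 95–325). The tin needs to shift about 1 mm in x and 2.6 mm in y. I'll descend in two steps.

```bash
python3 -c "
from h import *
go([.5438,.1564,.075],45,91.33,8)"
```

```text
pos [0.5407 0.1529 0.1018] t 13.25 F [-0.6 -0.5 -0.4] w 0.681 j [ 0.46  0.31  1.7  -0.69  1.55 -2.53] clear [0.021 0.246 0.072]
shift/row in PRESENT axes [-0.0179 -0.0028  0.0137] in FINAL axes [-0.0178 -0.0027  0.0138] turn [ 0.0018 -0.0009 -0.0004]
```

Call:
{"name": "send_rows", "arguments": {
  "rows": [
    {"x": -0.0178, "y": -0.0019, "z": 0.0138, "wx": 0.002, "wy": -0.001, "wz": 0, "hand": -1},
    {"x": -0.0178, "y": -0.0019, "z": 0.0138, "wx": 0.002, "wy": -0.001, "wz": 0, "hand": -1},
    {"x": -0.0178, "y": -0.0019, "z": 0.0138, "wx": 0.002, "wy": -0.001, "wz": 0, "hand": -1},
    {"x": -0.0178, "y": -0.0019, "z": 0.0138, "wx": 0.002, "wy": -0.001, "wz": 0, "hand": -1},
    {"x": -0.0178, "y": -0.0019, "z": 0.0138, "wx": 0.002, "wy": -0.001, "wz": 0, "hand": -1},
    {"x": -0.0178, "y": -0.0019, "z": 0.0138, "wx": 0.002, "wy": -0.001, "wz": 0, "hand": -1},
    {"x": -0.0178, "y": -0.0019, "z": 0.0138, "wx": 0.002, "wy": -0.001, "wz": 0, "hand": -1},
    {"x": -0.0178, "y": -0.0019, "z": 0.0138, "wx": 0.002, "wy": -0.001, "wz": 0, "hand": -1},
    {"x": 0, "y": 0, "z": 0, "wx": 0, "wy": 0, "wz": 0, "hand": -1},
    {"x": 0, "y": 0, "z": 0, "wx": 0, "wy": 0, "wz": 0, "hand": -1}
  ]
}}

```text
time: 14.08
tool_pos: [0.5449, 0.1572, 0.0789]
tool_rot: [0.264, 0.66, -0.647, 0.276]
contact_force: [0.6, -0.6, -0.4]
gripper_width: 0.68
grasp_force: 64.4
```

```bash
python3 -c "
from h import *
go([.5428,.156,.0485],45,91.33,8)
print(q().as_matrix()[2].round(4))"
```

```text
pos [0.5449 0.1572 0.0789] t 14.08 F [ 0.6 -0.6 -0.4] w 0.68 j [ 0.47  0.34  1.71 -0.7   1.51 -2.5 ] clear [0.018 0.246 0.066]
shift/row in PRESENT axes [-0.0172  0.002   0.0186] in FINAL axes [-0.0173  0.0018  0.0186] turn [-0.0009  0.0004 -0.001 ]
[ 0.7054 -0.0084 -0.7087]
```

```bash
python3 -c "
from h import *
for i in range(4):
    s=manip.state();print(round(s['time'],3),np.round(s['tool_pos'],4),fk(s['joint_pos'],PP)[0][-1].round(4),np.round(s['joint_vel'],3)); grab_frame('top')
go([.5428,.156,.0485],45,91.33,8)
"
```

```text
14.083 [0.5449 0.1572 0.0789] [0.5447 0.1573 0.0789] [-0.    -0.005 -0.006 -0.002 -0.    -0.001]
14.133 [0.5451 0.1572 0.0792] [0.5448 0.1573 0.0791] [-0.001 -0.004 -0.005  0.001 -0.001 -0.001]
14.183 [0.5452 0.1572 0.0793] [0.5449 0.1574 0.0793] [-0.001 -0.003 -0.004 -0.    -0.    -0.   ]
14.233 [0.5452 0.1573 0.0794] [0.545  0.1574 0.0794] [ 0.001 -0.001 -0.001  0.001 -0.001 -0.001]
pos [0.5453 0.1573 0.0794] t 14.28 F [ 0.9 -0.  -1. ] w 0.684 j [ 0.47  0.34  1.71 -0.7   1.51 -2.5 ] clear [0.018 0.246 0.067]
shift/row in PRESENT axes [-0.0175  0.0023  0.019 ] in FINAL axes [-0.0175  0.0021  0.0189] turn [-0.001   0.0004 -0.0011]
```

Call:
{"name": "send_rows", "arguments": {
  "rows": [
    {"x": -0.0175, "y": 0.0021, "z": 0.019, "wx": -0.001, "wy": 0, "wz": -0.001, "hand": -1},
    {"x": -0.0175, "y": 0.0021, "z": 0.019, "wx": -0.001, "wy": 0, "wz": -0.001, "hand": -1},
    {"x": -0.0175, "y": 0.0021, "z": 0.019, "wx": -0.001, "wy": 0, "wz": -0.001, "hand": -1},
    {"x": -0.0175, "y": 0.0021, "z": 0.019, "wx": -0.001, "wy": 0, "wz": -0.001, "hand": -1},
    {"x": -0.0175, "y": 0.0021, "z": 0.019, "wx": -0.001, "wy": 0, "wz": -0.001, "hand": -1},
    {"x": -0.0175, "y": 0.0021, "z": 0.019, "wx": -0.001, "wy": 0, "wz": -0.001, "hand": -1},
    {"x": -0.0175, "y": 0.0021, "z": 0.019, "wx": -0.001, "wy": 0, "wz": -0.001, "hand": -1},
    {"x": 0, "y": 0, "z": 0, "wx": 0, "wy": 0, "wz": 0, "hand": -1},
    {"x": 0, "y": 0, "z": 0, "wx": 0, "wy": 0, "wz": 0, "hand": -1},
    {"x": 0, "y": 0, "z": 0, "wx": 0, "wy": 0, "wz": 0, "hand": -1}
  ]
}}

```text
time: 15.12
tool_pos: [0.5432, 0.1561, 0.0522]
tool_rot: [0.266, 0.661, -0.646, 0.273]
contact_force: [0.5, -0.2, -0.2]
gripper_width: 0.685
grasp_force: 64.4
```

```bash
python3 -c "
from h import *
go([.5428,.156,.0485],45,91.33,5)
"
```

```text
pos [0.5432 0.1561 0.0522] t 15.12 F [ 0.5 -0.2 -0.2] w 0.685 j [ 0.47  0.38  1.71 -0.69  1.48 -2.48] clear [0.013 0.244 0.058]
shift/row in PRESENT axes [-0.0034  0.0006  0.0036] in FINAL axes [-0.0034  0.0005  0.0036] turn [-0.0001  0.0007 -0.0003]
```

Call:
{"name": "send_rows", "arguments": {
  "rows": [
    {"x": -0.0035, "y": 0, "z": 0.0035, "wx": 0, "wy": 0, "wz": 0, "hand": -1},
    {"x": -0.0035, "y": 0, "z": 0.0035, "wx": 0, "wy": 0, "wz": 0, "hand": -1},
    {"x": -0.0035, "y": 0, "z": 0.0035, "wx": 0, "wy": 0, "wz": 0, "hand": -1},
    {"x": -0.0035, "y": 0, "z": 0.0035, "wx": 0, "wy": 0, "wz": 0, "hand": -1},
    {"x": 0, "y": 0, "z": 0, "wx": 0, "wy": 0, "wz": 0, "hand": -1},
    {"x": 0, "y": 0, "z": 0, "wx": 0, "wy": 0, "wz": 0, "hand": -1},
    {"x": 0, "y": 0, "z": 0, "wx": 0, "wy": 0, "wz": 0, "hand": -1},
    {"x": 0, "y": 0, "z": 0, "wx": 0, "wy": 0, "wz": 0, "hand": -1},
    {"x": 0, "y": 0, "z": 0, "wx": 0, "wy": 0, "wz": 0, "hand": -1},
    {"x": 0, "y": 0, "z": 0, "wx": 0, "wy": 0, "wz": 0, "hand": -1}
  ]
}}

```text
time: 15.95
tool_pos: [0.5431, 0.1561, 0.0491]
tool_rot: [0.266, 0.661, -0.646, 0.273]
contact_force: [-0.1, 0.5, -0.1]
gripper_width: 0.685
grasp_force: 64.4
```

Call:
{"name": "send_rows", "arguments": {
  "rows": [
    {"x": -0.0025, "y": 0, "z": 0.0025, "wx": 0, "wy": 0, "wz": 0, "hand": -1},
    {"x": -0.0025, "y": 0, "z": 0.0025, "wx": 0, "wy": 0, "wz": 0, "hand": -1},
    {"x": -0.0015, "y": 0, "z": 0.0015, "wx": 0, "wy": 0, "wz": 0, "hand": -1},
    {"x": 0, "y": 0, "z": 0, "wx": 0, "wy": 0, "wz": 0, "hand": -1},
    {"x": 0, "y": 0, "z": 0, "wx": 0, "wy": 0, "wz": 0, "hand": -1},
    {"x": 0, "y": 0, "z": 0, "wx": 0, "wy": 0, "wz": 0, "hand": -1},
    {"x": 0, "y": 0, "z": 0, "wx": 0, "wy": 0, "wz": 0, "hand": -1},
    {"x": 0, "y": 0, "z": 0, "wx": 0, "wy": 0, "wz": 0, "hand": -1},
    {"x": 0, "y": 0, "z": 0, "wx": 0, "wy": 0, "wz": 0, "hand": -1},
    {"x": 0, "y": 0, "z": 0, "wx": 0, "wy": 0, "wz": 0, "hand": -1}
  ]
}}

```text
time: 16.78
tool_pos: [0.5432, 0.1561, 0.0484]
tool_rot: [0.266, 0.661, -0.646, 0.273]
contact_force: [-1.6, 0.1, 6.1]
gripper_width: 0.685
grasp_force: 65.0
```

Call:
{"name": "send_rows", "arguments": {
  "rows": [
    {"x": 0, "y": 0, "z": 0, "wx": 0, "wy": 0, "wz": 0, "hand": 0.45},
    {"x": 0, "y": 0, "z": 0, "wx": 0, "wy": 0, "wz": 0, "hand": 0.55},
    {"x": 0, "y": 0, "z": 0, "wx": 0, "wy": 0, "wz": 0, "hand": 0.7},
    {"x": 0, "y": 0, "z": 0, "wx": 0, "wy": 0, "wz": 0, "hand": 0.85},
    {"x": 0, "y": 0, "z": 0, "wx": 0, "wy": 0, "wz": 0, "hand": 0.85},
    {"x": 0, "y": 0, "z": 0, "wx": 0, "wy": 0, "wz": 0, "hand": 0.85},
    {"x": 0, "y": 0, "z": 0, "wx": 0, "wy": 0, "wz": 0, "hand": 0.85},
    {"x": 0, "y": 0, "z": 0, "wx": 0, "wy": 0, "wz": 0, "hand": 0.85},
    {"x": 0, "y": 0, "z": 0, "wx": 0, "wy": 0, "wz": 0, "hand": 0.85},
    {"x": 0, "y": 0, "z": 0, "wx": 0, "wy": 0, "wz": 0, "hand": 0.85}
  ]
}}

```text
time: 17.62
tool_pos: [0.5431, 0.1562, 0.0478]
tool_rot: [0.266, 0.661, -0.646, 0.273]
contact_force: [0.4, 1.4, 0.5]
gripper_width: 0.923
grasp_force: 0.0
```

Call:
{"name": "send_rows", "arguments": {
  "rows": [
    {"x": 0, "y": 0, "z": -0.03, "wx": 0, "wy": 0, "wz": 0, "hand": 0.85},
    {"x": 0, "y": 0, "z": -0.06, "wx": 0, "wy": 0, "wz": 0, "hand": 0.85},
    {"x": 0, "y": 0, "z": -0.1, "wx": 0, "wy": 0, "wz": 0, "hand": 0.85},
    {"x": 0, "y": 0, "z": -0.1, "wx": 0, "wy": 0, "wz": 0, "hand": 0.85},
    {"x": 0, "y": 0, "z": -0.1, "wx": 0, "wy": 0, "wz": 0, "hand": 0.85},
    {"x": 0, "y": 0, "z": -0.1, "wx": 0, "wy": 0, "wz": 0, "hand": 0.85},
    {"x": 0, "y": 0, "z": -0.1, "wx": 0, "wy": 0, "wz": 0, "hand": 0.85},
    {"x": 0, "y": 0, "z": -0.1, "wx": 0, "wy": 0, "wz": 0, "hand": 0.85},
    {"x": 0, "y": 0, "z": -0.1, "wx": 0, "wy": 0, "wz": 0, "hand": 0.85},
    {"x": 0, "y": 0, "z": -0.1, "wx": 0, "wy": 0, "wz": 0, "hand": 0.85}
  ]
}}

```text
time: 18.45
tool_pos: [0.5408, 0.2515, 0.1436]
tool_rot: [0.266, 0.661, -0.646, 0.273]
contact_force: [-0.0, -0.6, 0.4]
gripper_width: 0.923
grasp_force: 0.0
```

```bash
python3 -c "
from h import *
t=grab_frame('top');cv2.imwrite('pics/j_top.png',t);s=grab_frame('scene');cv2.imwrite('pics/j_scene.png',s)
print(lid('top',t,[.5428,.1618,.058],.058));print(lid('scene',s,[.5428,.1618,.058],.058))
g=cv2.cvtColor(t,6).astype(int);print('row214',g[212:217,205:268].mean(0).astype(int).tolist())
go([.5428,.262,.17],65,97,10)
"
```

```text
(array([0.5421, 0.1648, 0.058 ]), array([236.6, 204.2]), array([24.3, 24.8]), array([238.1, 203.9]))
(array([0.5446, 0.1814, 0.058 ]), array([271.4, 293.7]), array([ 5.9, 23.8]), array([276.6, 285.9]))
row214 [79, 60, 52, 63, 90, 123, 146, 152, 153, 152, 153, 170, 196, 196, 164, 110, 84, 103, 128, 150, 167, 164, 154, 145, 135, 127, 121, 118, 115, 114, 113, 115, 122, 126, 126, 122, 118, 121, 125, 129, 133, 138, 140, 138, 142, 162, 185, 201, 204, 205, 202, 203, 204, 186, 145, 107, 112, 137, 146, 148, 147, 148, 146]
pos [0.5421 0.2526 0.1451] t 18.55 F [ 0.7 -1.3  0.6] w 0.927 j [ 0.59  0.36  1.54 -0.64  1.69 -2.5 ] clear [0.079 0.287 0.134]
shift/row in PRESENT axes [ 0.0072 -0.0007 -0.0162] in FINAL axes [ 0.0124 -0.0013 -0.0126] turn [ 0.0099  0.045  -0.0078]
```

The tin sits in the tray: it touched the floor at the expected height, and its lid reads within the play. The carrier has not moved. I'll shut the fingers and lean to 65° for the push.

Call:
{"name": "send_rows", "arguments": {
  "rows": [
    {"x": 0.012, "y": -0.001, "z": -0.013, "wx": 0.01, "wy": 0.045, "wz": -0.008, "hand": -1},
    {"x": 0.012, "y": -0.001, "z": -0.013, "wx": 0.01, "wy": 0.045, "wz": -0.008, "hand": -1},
    {"x": 0.012, "y": -0.001, "z": -0.013, "wx": 0.01, "wy": 0.045, "wz": -0.008, "hand": -1},
    {"x": 0.012, "y": -0.001, "z": -0.013, "wx": 0.01, "wy": 0.045, "wz": -0.008, "hand": -1},
    {"x": 0.012, "y": -0.001, "z": -0.013, "wx": 0.01, "wy": 0.045, "wz": -0.008, "hand": -1},
    {"x": 0.012, "y": -0.001, "z": -0.013, "wx": 0.01, "wy": 0.045, "wz": -0.008, "hand": -1},
    {"x": 0.012, "y": -0.001, "z": -0.013, "wx": 0.01, "wy": 0.045, "wz": -0.008, "hand": -1},
    {"x": 0.012, "y": -0.001, "z": -0.013, "wx": 0.01, "wy": 0.045, "wz": -0.008, "hand": -1},
    {"x": 0.012, "y": -0.001, "z": -0.013, "wx": 0.01, "wy": 0.045, "wz": -0.008, "hand": -1},
    {"x": 0.012, "y": -0.001, "z": -0.013, "wx": 0.01, "wy": 0.045, "wz": -0.008, "hand": -1}
  ]
}}

```text
time: 19.38
tool_pos: [0.5417, 0.2551, 0.1678]
tool_rot: [0.359, 0.632, -0.557, 0.402]
contact_force: [-0.3, 0.4, -0.2]
gripper_width: -0.003
grasp_force: 0.0
```

```bash
python3 -c "
from h import *
go([.5415,.25,.052],65,97,10)
for y in (.25,.21,.15,.1):
    j=ik(np.array([.545-.025*(y-.1),y,.05]),pose(65,97,1),[manip.state()['joint_pos']]);print(y,None if j is None else (j.round(2),np.round(clear(j),3)))
"
```

```text
pos [0.5417 0.2551 0.1678] t 19.38 F [-0.3  0.4 -0.2] w -0.003 j [ 0.68  0.48  1.51 -0.93  1.85 -2.52] clear [0.097 0.305 0.144]
shift/row in PRESENT axes [-0.0687  0.      0.0353] in FINAL axes [-0.0685  0.0005  0.0356] turn [ 0.0003 -0.0005  0.0008]
0.25 (array([ 0.67,  0.64,  1.51, -0.9 ,  1.74, -2.38]), array([0.083, 0.299, 0.12 ]))
0.21 (array([ 0.63,  0.59,  1.58, -0.93,  1.69, -2.38]), array([0.065, 0.286, 0.1  ]))
0.15 (array([ 0.55,  0.52,  1.68, -0.97,  1.62, -2.39]), array([0.036, 0.264, 0.069]))
0.1 (array([ 0.48,  0.47,  1.75, -1.01,  1.56, -2.4 ]), array([0.01 , 0.242, 0.04 ]))
```

Call:
{"name": "send_rows", "arguments": {
  "rows": [
    {"x": -0.0685, "y": 0, "z": 0.0355, "wx": 0, "wy": -0.0055, "wz": 0, "hand": -1},
    {"x": -0.0685, "y": 0, "z": 0.0355, "wx": 0, "wy": -0.0055, "wz": 0, "hand": -1},
    {"x": -0.0685, "y": 0, "z": 0.0355, "wx": 0, "wy": -0.0055, "wz": 0, "hand": -1},
    {"x": -0.0685, "y": 0, "z": 0.0355, "wx": 0, "wy": -0.0055, "wz": 0, "hand": -1},
    {"x": -0.0685, "y": 0, "z": 0.0355, "wx": 0, "wy": -0.0055, "wz": 0, "hand": -1},
    {"x": -0.0685, "y": 0, "z": 0.0355, "wx": 0, "wy": -0.0055, "wz": 0, "hand": -1},
    {"x": -0.0685, "y": 0, "z": 0.0355, "wx": 0, "wy": -0.0055, "wz": 0, "hand": -1},
    {"x": -0.0685, "y": 0, "z": 0.0355, "wx": 0, "wy": -0.0055, "wz": 0, "hand": -1},
    {"x": -0.0685, "y": 0, "z": 0.0355, "wx": 0, "wy": -0.0055, "wz": 0, "hand": -1},
    {"x": -0.0685, "y": 0, "z": 0.0355, "wx": 0, "wy": -0.0055, "wz": 0, "hand": -1}
  ]
}}

```text
time: 20.22
tool_pos: [0.5416, 0.2526, 0.0514]
tool_rot: [0.346, 0.641, -0.565, 0.388]
contact_force: [-0.5, -0.2, 0.7]
gripper_width: -0.001
grasp_force: 0.0
```

```bash
python3 -c "
from h import *
grab_frame('top');grab_frame('top')
go([.5417,.20,.050],62.5,97,10)
"
```

```text
pos [0.5405 0.2518 0.0501] t 20.32 F [-0.2 -0.  -0.5] w -0.002 j [ 0.67  0.62  1.52 -0.87  1.72 -2.4 ] clear [0.082 0.298 0.12 ]
shift/row in PRESENT axes [0.0157 0.0034 0.0306] in FINAL axes [0.0158 0.0034 0.0305] turn [ 0.0005 -0.0005  0.001 ]
```

Call:
{"name": "send_rows", "arguments": {
  "rows": [
    {"x": 0.0158, "y": 0.0034, "z": 0.0305, "wx": 0, "wy": 0, "wz": 0, "hand": -1},
    {"x": 0.0158, "y": 0.0034, "z": 0.0305, "wx": 0, "wy": 0, "wz": 0, "hand": -1},
    {"x": 0.0158, "y": 0.0034, "z": 0.0305, "wx": 0, "wy": 0, "wz": 0, "hand": -1},
    {"x": 0.0158, "y": 0.0034, "z": 0.0305, "wx": 0, "wy": 0, "wz": 0, "hand": -1},
    {"x": 0.0158, "y": 0.0034, "z": 0.0305, "wx": 0, "wy": 0, "wz": 0, "hand": -1},
    {"x": 0.0158, "y": 0.0034, "z": 0.0305, "wx": 0, "wy": 0, "wz": 0, "hand": -1},
    {"x": 0.0158, "y": 0.0034, "z": 0.0305, "wx": 0, "wy": 0, "wz": 0, "hand": -1},
    {"x": 0.0158, "y": 0.0034, "z": 0.0305, "wx": 0, "wy": 0, "wz": 0, "hand": -1},
    {"x": 0.0158, "y": 0.0034, "z": 0.0305, "wx": 0, "wy": 0, "wz": 0, "hand": -1},
    {"x": 0.0158, "y": 0.0034, "z": 0.0305, "wx": 0, "wy": 0, "wz": 0, "hand": -1}
  ]
}}

```text
time: 21.15
tool_pos: [0.5429, 0.2005, 0.0527]
tool_rot: [0.346, 0.641, -0.565, 0.388]
contact_force: [-0.1, 0.4, -0.4]
gripper_width: -0.003
grasp_force: 0.7
```

```bash
cat >> h.py <<'E'
def carrier(im):
    g=cv2.cvtColor(im,6).astype(float)
    print("row bot",g[218:222,205:300].mean(0).astype(int).tolist())
E
python3 -c "
from h import *
t=grab_frame('top');carrier(t)
print(lid('top',t,[.543,.155,.058],.058))
go([.5437,.130,.050],62.5,97,10)
"
```

```text
row bot [78, 59, 52, 64, 80, 89, 87, 76, 72, 69, 71, 72, 72, 73, 90, 121, 150, 150, 130, 113, 132, 170, 197, 207, 208, 207, 209, 208, 204, 197, 189, 179, 174, 172, 166, 161, 162, 162, 166, 170, 170, 175, 182, 188, 199, 205, 208, 209, 210, 211, 210, 211, 208, 208, 205, 203, 201, 174, 109, 56, 49, 61, 68, 72, 73, 74, 72, 72, 72, 69, 73, 71, 71, 71, 71, 71, 74, 71, 72, 74, 76, 91, 123, 151, 162, 158, 139, 112, 88, 95, 129, 160, 174, 164, 148]
(array([0.542 , 0.1571, 0.058 ]), array([240.4, 204.3]), array([24.4, 24.6]), array([241.4, 203.8]))
pos [0.5428 0.1997 0.0527] t 21.2 F [ 0.3 -1.1 -0.1] w -0.001 j [ 0.61  0.55  1.61 -0.91  1.66 -2.4 ] clear [0.058 0.281 0.094]
shift/row in PRESENT axes [0.0196 0.005  0.0419] in FINAL axes [0.0198 0.0051 0.0418] turn [ 0.0004 -0.0003  0.0006]
```

Call:
{"name": "send_rows", "arguments": {
  "rows": [
    {"x": 0.0196, "y": 0.004, "z": 0.0418, "wx": 0, "wy": 0, "wz": 0, "hand": -1},
    {"x": 0.0196, "y": 0.004, "z": 0.0418, "wx": 0, "wy": 0, "wz": 0, "hand": -1},
    {"x": 0.0196, "y": 0.004, "z": 0.0418, "wx": 0, "wy": 0, "wz": 0, "hand": -1},
    {"x": 0.0196, "y": 0.004, "z": 0.0418, "wx": 0, "wy": 0, "wz": 0, "hand": -1},
    {"x": 0.0196, "y": 0.004, "z": 0.0418, "wx": 0, "wy": 0, "wz": 0, "hand": -1},
    {"x": 0.0196, "y": 0.004, "z": 0.0418, "wx": 0, "wy": 0, "wz": 0, "hand": -1},
    {"x": 0.0196, "y": 0.004, "z": 0.0418, "wx": 0, "wy": 0, "wz": 0, "hand": -1},
    {"x": 0.0196, "y": 0.004, "z": 0.0418, "wx": 0, "wy": 0, "wz": 0, "hand": -1},
    {"x": 0.0196, "y": 0.004, "z": 0.0418, "wx": 0, "wy": 0, "wz": 0, "hand": -1},
    {"x": 0, "y": 0, "z": 0, "wx": 0, "wy": 0, "wz": 0, "hand": -1}
  ]
}}

```text
time: 22.03
tool_pos: [0.5447, 0.1369, 0.0499]
tool_rot: [0.347, 0.641, -0.565, 0.387]
contact_force: [-0.1, -1.1, 0.6]
gripper_width: -0.001
grasp_force: 0.0
```

```bash
python3 -c "
from h import *
t=grab_frame('top');g=cv2.cvtColor(t,6).astype(int);cv2.imwrite('pics/k_top.png',t)
print('wall row203 from 225',g[218:222,225:300].mean(0).astype(int).tolist())
print(lid('top',t,[.543,.09,.058],.058))
go([.5437,.110,.050],62.5,97,10)
"
```

```text
wall row203 from 225 [42, 43, 42, 42, 41, 45, 44, 46, 47, 45, 48, 47, 52, 54, 60, 67, 72, 75, 73, 73, 76, 74, 73, 76, 75, 73, 87, 123, 158, 170, 158, 134, 149, 180, 204, 214, 217, 217, 217, 215, 210, 206, 195, 187, 181, 179, 177, 179, 177, 173, 174, 169, 171, 173, 185, 195, 207, 211, 212, 213, 212, 212, 211, 206, 201, 196, 192, 191, 186, 162, 118, 105, 136, 158, 153]
(array([0.5427, 0.0989, 0.058 ]), array([269.2, 204.7]), array([17.6, 21.9]), array([273.6, 204.6]))
pos [0.5448 0.1375 0.0499] t 22.08 F [ 0.1  0.3 -0.1] w -0.001 j [ 0.52  0.49  1.71 -0.95  1.58 -2.42] clear [0.027 0.257 0.06 ]
shift/row in PRESENT axes [0.0084 0.0029 0.016 ] in FINAL axes [0.0084 0.0029 0.016 ] turn [ 0.0004 -0.0003  0.0006]
```

Call:
{"name": "send_rows", "arguments": {
  "rows": [
    {"x": 0.0084, "y": 0.001, "z": 0.016, "wx": 0, "wy": 0, "wz": 0, "hand": -1},
    {"x": 0.0084, "y": 0.001, "z": 0.016, "wx": 0, "wy": 0, "wz": 0, "hand": -1},
    {"x": 0.0084, "y": 0.001, "z": 0.016, "wx": 0, "wy": 0, "wz": 0, "hand": -1},
    {"x": 0.0084, "y": 0.001, "z": 0.016, "wx": 0, "wy": 0, "wz": 0, "hand": -1},
    {"x": 0.0084, "y": 0.001, "z": 0.016, "wx": 0, "wy": 0, "wz": 0, "hand": -1},
    {"x": 0.0084, "y": 0.001, "z": 0.016, "wx": 0, "wy": 0, "wz": 0, "hand": -1},
    {"x": 0.0084, "y": 0.001, "z": 0.016, "wx": 0, "wy": 0, "wz": 0, "hand": -1},
    {"x": 0.0084, "y": 0.001, "z": 0.016, "wx": 0, "wy": 0, "wz": 0, "hand": -1},
    {"x": 0.0084, "y": 0.001, "z": 0.016, "wx": 0, "wy": 0, "wz": 0, "hand": -1},
    {"x": 0.0084, "y": 0.001, "z": 0.016, "wx": 0, "wy": 0, "wz": 0, "hand": -1}
  ]
}}

```text
time: 22.92
tool_pos: [0.5469, 0.111, 0.0504]
tool_rot: [0.346, 0.641, -0.565, 0.388]
contact_force: [-1.3, 0.9, 0.2]
gripper_width: -0.001
grasp_force: 0.6
```

```bash
cat >> h.py <<'E'
def redge():
    g=cv2.cvtColor(grab_frame('top'),6).astype(float)[218:222,240:290].mean(0)
    d=np.diff(g);i=int(np.argmax(d[:36]));w=slice(max(i-2,0),i+3);c=240.5+(np.arange(len(d))[w]*d[w]).sum()/d[w].sum()
    print("wall/left edge col",round(c,2),"q est",round(.0908+(c-REF)*.002037,4),g.astype(int).tolist())
REF=252.0
E
python3 -c "
from h import *
import h
redge()
g=cv2.cvtColor(cv2.imread('pics/k_top.png'),6).astype(float)[218:222,240:290].mean(0);d=np.diff(g);i=int(np.argmax(d[:36]));w=slice(i-2,i+3);print('ref',240.5+(np.arange(len(d))[w]*d[w]).sum()/d[w].sum())
go([.5441,.104,.050],62.5,97,10)
"
```

```text
wall/left edge col 264.01 q est 0.1153 [45, 44, 45, 47, 46, 48, 48, 51, 50, 55, 57, 64, 68, 72, 78, 76, 76, 76, 77, 79, 74, 76, 74, 90, 128, 165, 178, 167, 145, 160, 193, 213, 218, 217, 216, 215, 214, 209, 205, 194, 182, 175, 175, 175, 177, 177, 177, 174, 173, 172]
ref 251.5887573964497
pos [0.547  0.1106 0.0505] t 22.97 F [0.3 0.1 0.1] w 0.001 j [ 0.49  0.47  1.74 -0.98  1.55 -2.42] clear [0.013 0.245 0.045]
shift/row in PRESENT axes [0.0016 0.0024 0.0038] in FINAL axes [0.0016 0.0024 0.0038] turn [ 0.0003 -0.0003  0.0006]
```

Call:
{"name": "send_rows", "arguments": {
  "rows": [
    {"x": 0.0022, "y": 0.001, "z": 0.0043, "wx": 0, "wy": 0, "wz": 0, "hand": -1},
    {"x": 0.0022, "y": 0.001, "z": 0.0043, "wx": 0, "wy": 0, "wz": 0, "hand": -1},
    {"x": 0.0022, "y": 0.001, "z": 0.0043, "wx": 0, "wy": 0, "wz": 0, "hand": -1},
    {"x": 0.0022, "y": 0.001, "z": 0.0043, "wx": 0, "wy": 0, "wz": 0, "hand": -1},
    {"x": 0.0022, "y": 0.001, "z": 0.0043, "wx": 0, "wy": 0, "wz": 0, "hand": -1},
    {"x": 0.0022, "y": 0.001, "z": 0.0043, "wx": 0, "wy": 0, "wz": 0, "hand": -1},
    {"x": 0.0022, "y": 0.001, "z": 0.0043, "wx": 0, "wy": 0, "wz": 0, "hand": -1},
    {"x": 0.0022, "y": 0.001, "z": 0.0043, "wx": 0, "wy": 0, "wz": 0, "hand": -1},
    {"x": 0.0022, "y": 0.001, "z": 0.0043, "wx": 0, "wy": 0, "wz": 0, "hand": -1},
    {"x": 0.0022, "y": 0.001, "z": 0.0043, "wx": 0, "wy": 0, "wz": 0, "hand": -1}
  ]
}}

```text
time: 23.8
tool_pos: [0.5471, 0.1062, 0.0505]
tool_rot: [0.344, 0.642, -0.565, 0.388]
contact_force: [-1.0, 12.3, -0.0]
gripper_width: 0.003
grasp_force: 5.7
```

```bash
sed -i 's/^REF=.*/REF=251.6/' h.py; python3 -c "
from h import *
redge()
go([.5441,.101,.050],62.5,97,10)
"
```

```text
wall/left edge col 266.32 q est 0.1208 [43, 47, 45, 42, 43, 46, 43, 50, 47, 47, 48, 51, 58, 65, 68, 74, 74, 78, 76, 74, 76, 77, 75, 76, 75, 82, 108, 147, 170, 170, 153, 167, 195, 207, 213, 214, 213, 214, 216, 209, 203, 194, 188, 184, 179, 177, 177, 174, 173, 168]
pos [0.5471 0.1058 0.0505] t 23.85 F [-0.2  6.5 -1.3] w 0.003 j [ 0.48  0.46  1.75 -0.98  1.54 -2.43] clear [0.01  0.243 0.042]
shift/row in PRESENT axes [0.001  0.0024 0.0028] in FINAL axes [0.001  0.0024 0.0028] turn [-0.0001  0.0001  0.0005]
```

Call:
{"name": "send_rows", "arguments": {
  "rows": [
    {"x": 0.0008, "y": 0, "z": 0.0015, "wx": 0, "wy": 0, "wz": 0, "hand": -1},
    {"x": 0.0008, "y": 0, "z": 0.0015, "wx": 0, "wy": 0, "wz": 0, "hand": -1},
    {"x": 0.0008, "y": 0, "z": 0.0015, "wx": 0, "wy": 0, "wz": 0, "hand": -1},
    {"x": 0.0008, "y": 0, "z": 0.0015, "wx": 0, "wy": 0, "wz": 0, "hand": -1},
    {"x": 0.0008, "y": 0, "z": 0.0015, "wx": 0, "wy": 0, "wz": 0, "hand": -1},
    {"x": 0.0008, "y": 0, "z": 0.0015, "wx": 0, "wy": 0, "wz": 0, "hand": -1},
    {"x": 0.0008, "y": 0, "z": 0.0015, "wx": 0, "wy": 0, "wz": 0, "hand": -1},
    {"x": 0.0008, "y": 0, "z": 0.0015, "wx": 0, "wy": 0, "wz": 0, "hand": -1},
    {"x": 0.0008, "y": 0, "z": 0.0015, "wx": 0, "wy": 0, "wz": 0, "hand": -1},
    {"x": 0.0008, "y": 0, "z": 0.0015, "wx": 0, "wy": 0, "wz": 0, "hand": -1}
  ]
}}

```text
time: 24.68
tool_pos: [0.5472, 0.1025, 0.0505]
tool_rot: [0.345, 0.641, -0.565, 0.388]
contact_force: [-0.9, 5.3, 0.4]
gripper_width: 0.005
grasp_force: 2.7
```

```bash
python3 -c "
from h import *
redge()
go([.5441,.101,.050],62.5,97,10)
"
```

```text
wall/left edge col 268.27 q est 0.1248 [41, 42, 45, 45, 45, 46, 45, 45, 46, 47, 49, 49, 50, 51, 55, 62, 69, 75, 76, 78, 76, 77, 78, 77, 78, 77, 77, 83, 110, 151, 172, 170, 158, 168, 193, 205, 210, 212, 213, 215, 214, 211, 203, 194, 186, 179, 174, 176, 171, 169]
pos [0.5472 0.1024 0.0505] t 24.73 F [-0.7  4.3 -0.9] w 0.001 j [ 0.47  0.46  1.76 -0.99  1.54 -2.43] clear [0.008 0.241 0.04 ]
shift/row in PRESENT axes [-0.      0.0021  0.0007] in FINAL axes [-0.      0.0021  0.0007] turn [ 0.     -0.0001  0.0005]
```

Call:
{"name": "send_rows", "arguments": {
  "rows": [
    {"x": 0.0007, "y": 0, "z": 0.0012, "wx": 0, "wy": 0, "wz": 0, "hand": -1},
    {"x": 0.0007, "y": 0, "z": 0.0012, "wx": 0, "wy": 0, "wz": 0, "hand": -1},
    {"x": 0.0007, "y": 0, "z": 0.0012, "wx": 0, "wy": 0, "wz": 0, "hand": -1},
    {"x": 0.0007, "y": 0, "z": 0.0012, "wx": 0, "wy": 0, "wz": 0, "hand": -1},
    {"x": 0.0007, "y": 0, "z": 0.0012, "wx": 0, "wy": 0, "wz": 0, "hand": -1},
    {"x": 0.0007, "y": 0, "z": 0.0012, "wx": 0, "wy": 0, "wz": 0, "hand": -1},
    {"x": 0.0007, "y": 0, "z": 0.0012, "wx": 0, "wy": 0, "wz": 0, "hand": -1},
    {"x": 0.0007, "y": 0, "z": 0.0012, "wx": 0, "wy": 0, "wz": 0, "hand": -1},
    {"x": 0, "y": 0, "z": 0, "wx": 0, "wy": 0, "wz": 0, "hand": -1},
    {"x": 0, "y": 0, "z": 0, "wx": 0, "wy": 0, "wz": 0, "hand": -1}
  ]
}}

```text
time: 25.57
tool_pos: [0.5469, 0.0995, 0.0506]
tool_rot: [0.346, 0.641, -0.565, 0.388]
contact_force: [1.2, 2.6, -0.1]
gripper_width: 0.001
grasp_force: 1.0
```

```bash
python3 -c "
from h import *
redge()
go([.5441,.101,.050],62.5,97,10)
"
```

```text
wall/left edge col 269.73 q est 0.1277 [44, 44, 43, 45, 45, 45, 46, 45, 46, 47, 48, 48, 46, 51, 52, 58, 65, 69, 73, 76, 77, 76, 75, 77, 78, 76, 75, 76, 78, 89, 129, 168, 183, 171, 159, 179, 200, 213, 213, 214, 214, 215, 214, 209, 202, 193, 184, 177, 170, 166]
pos [0.5469 0.0995 0.0506] t 25.62 F [1.5 2.8 0.2] w 0.001 j [ 0.47  0.45  1.76 -0.99  1.54 -2.43] clear [0.007 0.24  0.038]
shift/row in PRESENT axes [-0.0009  0.0017 -0.0009] in FINAL axes [-0.0009  0.0017 -0.0009] turn [ 0.0003 -0.0003  0.0006]
```

Call:
{"name": "send_rows", "arguments": {
  "rows": [
    {"x": 0.0007, "y": 0, "z": 0.0012, "wx": 0, "wy": 0, "wz": 0, "hand": -1},
    {"x": 0.0007, "y": 0, "z": 0.0012, "wx": 0, "wy": 0, "wz": 0, "hand": -1},
    {"x": 0.0007, "y": 0, "z": 0.0012, "wx": 0, "wy": 0, "wz": 0, "hand": -1},
    {"x": 0.0007, "y": 0, "z": 0.0012, "wx": 0, "wy": 0, "wz": 0, "hand": -1},
    {"x": 0.0007, "y": 0, "z": 0.0012, "wx": 0, "wy": 0, "wz": 0, "hand": -1},
    {"x": 0, "y": 0, "z": 0, "wx": 0, "wy": 0, "wz": 0, "hand": -1},
    {"x": 0, "y": 0, "z": 0, "wx": 0, "wy": 0, "wz": 0, "hand": -1},
    {"x": 0, "y": 0, "z": 0, "wx": 0, "wy": 0, "wz": 0, "hand": -1},
    {"x": 0, "y": 0, "z": 0, "wx": 0, "wy": 0, "wz": 0, "hand": -1},
    {"x": 0, "y": 0, "z": 0, "wx": 0, "wy": 0, "wz": 0, "hand": -1}
  ]
}}

```text
time: 26.45
tool_pos: [0.5467, 0.0985, 0.0505]
tool_rot: [0.346, 0.641, -0.565, 0.388]
contact_force: [0.7, 0.8, 1.4]
gripper_width: -0.003
grasp_force: 0.1
```

```bash
python3 -c "
from h import *
redge()
go([.5441,.101,.050],62.5,97,10)
"
```

```text
wall/left edge col 270.55 q est 0.1294 [42, 41, 44, 43, 45, 45, 46, 45, 44, 45, 46, 49, 48, 48, 49, 53, 58, 64, 69, 76, 77, 74, 77, 76, 78, 76, 79, 78, 75, 81, 101, 139, 168, 172, 162, 157, 181, 203, 210, 212, 213, 215, 216, 213, 204, 195, 186, 181, 177, 169]
pos [0.5468 0.0986 0.0505] t 26.5 F [ 0.2  0.8 -0.5] w 0.001 j [ 0.47  0.45  1.76 -0.99  1.54 -2.43] clear [0.006 0.24  0.038]
shift/row in PRESENT axes [-0.0011  0.0016 -0.0015] in FINAL axes [-0.0011  0.0016 -0.0015] turn [ 0.0003 -0.0003  0.0006]
```

Call:
{"name": "send_rows", "arguments": {
  "rows": [
    {"x": -0.003, "y": 0, "z": -0.006, "wx": 0, "wy": 0, "wz": 0, "hand": -1},
    {"x": -0.003, "y": 0, "z": -0.006, "wx": 0, "wy": 0, "wz": 0, "hand": -1},
    {"x": -0.003, "y": 0, "z": -0.006, "wx": 0, "wy": 0, "wz": 0, "hand": -1},
    {"x": -0.003, "y": 0, "z": -0.006, "wx": 0, "wy": 0, "wz": 0, "hand": -1},
    {"x": -0.003, "y": 0, "z": -0.006, "wx": 0, "wy": 0, "wz": 0, "hand": -1},
    {"x": 0, "y": 0, "z": 0, "wx": 0, "wy": 0, "wz": 0, "hand": -1},
    {"x": 0, "y": 0, "z": 0, "wx": 0, "wy": 0, "wz": 0, "hand": -1},
    {"x": 0, "y": 0, "z": 0, "wx": 0, "wy": 0, "wz": 0, "hand": -1},
    {"x": 0, "y": 0, "z": 0, "wx": 0, "wy": 0, "wz": 0, "hand": -1},
    {"x": 0, "y": 0, "z": 0, "wx": 0, "wy": 0, "wz": 0, "hand": -1}
  ]
}}

```text
time: 27.33
tool_pos: [0.5464, 0.1037, 0.0506]
tool_rot: [0.346, 0.641, -0.565, 0.388]
contact_force: [-0.1, -0.5, -0.9]
gripper_width: -0.001
grasp_force: 0.0
```

```bash
python3 -c "
from h import *
redge();redge()
go([.5441,.101,.050],62.5,97,10)
"
```

```text
wall/left edge col 270.7 q est 0.1297 [40, 45, 44, 44, 45, 43, 46, 49, 47, 47, 47, 47, 52, 58, 64, 69, 72, 74, 77, 76, 76, 76, 77, 77, 77, 77, 76, 76, 78, 80, 99, 138, 169, 174, 160, 161, 181, 201, 210, 212, 215, 215, 214, 212, 206, 194, 186, 180, 175, 169]
wall/left edge col 270.63 q est 0.1296 [43, 44, 45, 44, 45, 46, 46, 46, 48, 47, 47, 48, 52, 57, 62, 69, 73, 74, 75, 77, 77, 76, 78, 76, 78, 77, 76, 78, 77, 79, 99, 139, 168, 173, 160, 159, 181, 201, 212, 212, 214, 215, 216, 211, 205, 193, 186, 181, 176, 168]
pos [0.5464 0.1037 0.0506] t 27.43 F [ 0.5 -0.1  0. ] w 0.001 j [ 0.48  0.46  1.75 -0.98  1.54 -2.43] clear [0.009 0.242 0.041]
shift/row in PRESENT axes [0.0003 0.0017 0.0016] in FINAL axes [0.0004 0.0017 0.0016] turn [ 0.0003 -0.0003  0.0006]
```

Call:
{"name": "send_rows", "arguments": {
  "rows": [
    {"x": 0.003, "y": 0, "z": 0.006, "wx": 0, "wy": 0, "wz": 0, "hand": -1},
    {"x": 0.003, "y": 0, "z": 0.006, "wx": 0, "wy": 0, "wz": 0, "hand": -1},
    {"x": 0.003, "y": 0, "z": 0.006, "wx": 0, "wy": 0, "wz": 0, "hand": -1},
    {"x": 0.003, "y": 0, "z": 0.006, "wx": 0, "wy": 0, "wz": 0, "hand": -1},
    {"x": 0.003, "y": 0, "z": 0.006, "wx": 0, "wy": 0, "wz": 0, "hand": -1},
    {"x": 0.0015, "y": 0, "z": 0.003, "wx": 0, "wy": 0, "wz": 0, "hand": -1},
    {"x": 0.0015, "y": 0, "z": 0.003, "wx": 0, "wy": 0, "wz": 0, "hand": -1},
    {"x": 0.001, "y": 0, "z": 0.002, "wx": 0, "wy": 0, "wz": 0, "hand": -1},
    {"x": 0, "y": 0, "z": 0, "wx": 0, "wy": 0, "wz": 0, "hand": -1},
    {"x": 0, "y": 0, "z": 0, "wx": 0, "wy": 0, "wz": 0, "hand": -1}
  ]
}}

```text
time: 28.27
tool_pos: [0.5471, 0.0974, 0.0505]
tool_rot: [0.346, 0.641, -0.565, 0.388]
contact_force: [-0.8, 0.6, -0.2]
gripper_width: 0.002
grasp_force: 0.3
```

```bash
python3 -c "
from h import *
redge()
go([.5441,.101,.050],62.5,97,10)
"
```

```text
wall/left edge col 270.62 q est 0.1295 [44, 44, 43, 45, 43, 44, 45, 45, 46, 47, 46, 48, 48, 47, 50, 52, 57, 65, 70, 73, 75, 77, 78, 79, 76, 77, 75, 76, 77, 79, 91, 130, 171, 184, 169, 153, 174, 199, 211, 213, 213, 216, 217, 216, 211, 203, 195, 183, 175, 167]
pos [0.5471 0.0974 0.0505] t 28.32 F [ 0.   0.2 -0. ] w 0.003 j [ 0.47  0.45  1.76 -0.99  1.54 -2.43] clear [0.006 0.239 0.037]
shift/row in PRESENT axes [-0.0015  0.0017 -0.0022] in FINAL axes [-0.0015  0.0017 -0.0022] turn [ 0.0003 -0.0003  0.0006]
```

Call:
{"name": "send_rows", "arguments": {
  "rows": [
    {"x": -0.003, "y": 0, "z": -0.006, "wx": 0, "wy": 0, "wz": 0, "hand": -1},
    {"x": -0.003, "y": 0, "z": -0.006, "wx": 0, "wy": 0, "wz": 0, "hand": -1},
    {"x": -0.006, "y": 0, "z": -0.012, "wx": 0, "wy": 0, "wz": 0, "hand": -1},
    {"x": -0.006, "y": 0, "z": -0.012, "wx": 0, "wy": 0, "wz": 0, "hand": -1},
    {"x": -0.006, "y": 0, "z": -0.012, "wx": 0, "wy": 0, "wz": 0, "hand": -1},
    {"x": -0.006, "y": 0, "z": -0.012, "wx": 0, "wy": 0, "wz": 0, "hand": -1},
    {"x": -0.006, "y": 0, "z": -0.012, "wx": 0, "wy": 0, "wz": 0, "hand": -1},
    {"x": -0.006, "y": 0, "z": -0.012, "wx": 0, "wy": 0, "wz": 0, "hand": -1},
    {"x": 0, "y": 0, "z": 0, "wx": 0, "wy": 0, "wz": 0, "hand": -1},
    {"x": 0, "y": 0, "z": 0, "wx": 0, "wy": 0, "wz": 0, "hand": -1}
  ]
}}

```text
time: 29.15
tool_pos: [0.5454, 0.1115, 0.0507]
tool_rot: [0.346, 0.641, -0.565, 0.388]
contact_force: [-0.5, -0.3, 0.8]
gripper_width: 0.005
grasp_force: 0.0
```

```bash
python3 -c "
from h import *
redge()
go([.5415,.24,.16],62.5,97,10)
"
```

```text
wall/left edge col 270.63 q est 0.1296 [43, 45, 43, 45, 47, 48, 49, 48, 50, 51, 55, 62, 70, 77, 76, 76, 75, 75, 79, 76, 78, 77, 75, 77, 77, 77, 78, 76, 77, 77, 92, 128, 170, 182, 169, 155, 172, 200, 210, 212, 213, 214, 217, 216, 211, 203, 195, 182, 174, 165]
pos [0.5454 0.1114 0.0507] t 29.2 F [-0.   0.5  0.9] w -0.002 j [ 0.49  0.46  1.75 -0.98  1.55 -2.42] clear [0.014 0.245 0.045]
shift/row in PRESENT axes [ 0.0255 -0.0075 -0.1094] in FINAL axes [ 0.0252 -0.0079 -0.1094] turn [ 0.0003 -0.0003  0.0006]
```

Call:
{"name": "send_rows", "arguments": {
  "rows": [
    {"x": 0.006, "y": 0, "z": 0.012, "wx": 0, "wy": 0, "wz": 0, "hand": -1},
    {"x": 0.006, "y": 0, "z": 0.012, "wx": 0, "wy": 0, "wz": 0, "hand": -1},
    {"x": 0.006, "y": 0, "z": 0.012, "wx": 0, "wy": 0, "wz": 0, "hand": -1},
    {"x": 0.006, "y": 0, "z": 0.012, "wx": 0, "wy": 0, "wz": 0, "hand": -1},
    {"x": 0.006, "y": 0, "z": 0.012, "wx": 0, "wy": 0, "wz": 0, "hand": -1},
    {"x": 0.006, "y": 0, "z": 0.012, "wx": 0, "wy": 0, "wz": 0, "hand": -1},
    {"x": 0.003, "y": 0, "z": 0.006, "wx": 0, "wy": 0, "wz": 0, "hand": -1},
    {"x": 0.003, "y": 0, "z": 0.006, "wx": 0, "wy": 0, "wz": 0, "hand": -1},
    {"x": 0.003, "y": 0, "z": 0.006, "wx": 0, "wy": 0, "wz": 0, "hand": -1},
    {"x": 0, "y": 0, "z": 0, "wx": 0, "wy": 0, "wz": 0, "hand": -1}
  ]
}}

```text
time: 30.03
tool_pos: [0.5472, 0.0963, 0.0505]
tool_rot: [0.346, 0.641, -0.565, 0.388]
contact_force: [0.7, 0.6, 0.1]
gripper_width: -0.006
grasp_force: 0.2
```

```bash
python3 -c "
from h import *
redge();redge()
go([.5415,.24,.16],62.5,97,10)
"
```

```text
wall/left edge col 271.8 q est 0.132 [40, 41, 42, 43, 41, 44, 44, 48, 46, 47, 45, 45, 46, 49, 47, 52, 53, 59, 66, 68, 74, 77, 78, 76, 78, 77, 77, 77, 78, 78, 78, 95, 134, 169, 175, 168, 162, 182, 203, 212, 213, 214, 215, 216, 213, 203, 196, 187, 180, 171]
wall/left edge col 271.71 q est 0.1318 [41, 43, 42, 44, 42, 42, 44, 45, 44, 46, 46, 48, 48, 47, 46, 49, 52, 57, 64, 70, 75, 75, 77, 79, 75, 77, 75, 75, 78, 75, 80, 95, 137, 168, 175, 166, 163, 182, 202, 209, 213, 215, 216, 216, 212, 205, 195, 185, 179, 171]
pos [0.5473 0.0964 0.0505] t 30.13 F [ 0.6 -0.5 -0.1] w -0.004 j [ 0.47  0.45  1.76 -0.99  1.54 -2.43] clear [0.005 0.239 0.036]
shift/row in PRESENT axes [ 0.021  -0.0075 -0.1184] in FINAL axes [ 0.0207 -0.0078 -0.1184] turn [ 0.0003 -0.0003  0.0006]
```

Call:
{"name": "send_rows", "arguments": {
  "rows": [
    {"x": 0.0007, "y": 0, "z": 0.0014, "wx": 0, "wy": 0, "wz": 0, "hand": -1},
    {"x": 0.0007, "y": 0, "z": 0.0014, "wx": 0, "wy": 0, "wz": 0, "hand": -1},
    {"x": 0.0007, "y": 0, "z": 0.0014, "wx": 0, "wy": 0, "wz": 0, "hand": -1},
    {"x": 0.0007, "y": 0, "z": 0.0014, "wx": 0, "wy": 0, "wz": 0, "hand": -1},
    {"x": 0.0007, "y": 0, "z": 0.0014, "wx": 0, "wy": 0, "wz": 0, "hand": -1},
    {"x": 0.0007, "y": 0, "z": 0.0014, "wx": 0, "wy": 0, "wz": 0, "hand": -1},
    {"x": 0, "y": 0, "z": 0, "wx": 0, "wy": 0, "wz": 0, "hand": -1},
    {"x": 0, "y": 0, "z": 0, "wx": 0, "wy": 0, "wz": 0, "hand": -1},
    {"x": 0, "y": 0, "z": 0, "wx": 0, "wy": 0, "wz": 0, "hand": -1},
    {"x": 0, "y": 0, "z": 0, "wx": 0, "wy": 0, "wz": 0, "hand": -1}
  ]
}}

```text
time: 30.97
tool_pos: [0.5474, 0.095, 0.0505]
tool_rot: [0.346, 0.641, -0.565, 0.388]
contact_force: [0.2, 1.2, 0.2]
gripper_width: -0.001
grasp_force: 0.4
```

```bash
python3 -c "
from h import *
redge()
go([.5415,.24,.16],62.5,97,10)
"
```

```text
wall/left edge col 272.01 q est 0.1324 [47, 43, 43, 44, 43, 42, 45, 44, 44, 47, 43, 44, 46, 48, 50, 51, 54, 55, 65, 69, 73, 77, 76, 75, 78, 76, 77, 77, 78, 76, 77, 88, 129, 165, 180, 170, 154, 170, 192, 205, 211, 213, 216, 217, 217, 214, 205, 195, 181, 168]
pos [0.5474 0.095  0.0505] t 31.02 F [-0.1 -0.4  0.4] w 0.0 j [ 0.46  0.45  1.76 -0.99  1.53 -2.43] clear [0.004 0.238 0.036]
shift/row in PRESENT axes [ 0.0205 -0.0075 -0.1192] in FINAL axes [ 0.0202 -0.0079 -0.1193] turn [ 0.0003 -0.0003  0.0006]
```

```bash
python3 -c "
from h import *
t=grab_frame('top');cv2.imwrite('pics/l_top.png',t)
g=cv2.cvtColor(cv2.imread('pics/top0.png'),6).astype(int)
for r in (178,186,194): print(r,g[r-1:r+2,258:282].mean(0).astype(int).tolist(), g[r-1:r+2,300:345].mean(0).astype(int).tolist())
u=np.array([.0232,-.9997])
for c in (268,269,270): print('head y at col',c,ray('top',c,190,.188).round(4))
for c in (271,272): print('wall back y',c,ray('top',c,220,.066).round(4))
for c in (333,335): print('plate right',c,ray('top',c,200,.012).round(4))
for c in (206,207): print('plate left',c,ray('top',c,200,.012).round(4))
print('plate L/R', g[196:200,200:214].mean(0).astype(int).tolist(), g[214:218,325:345].mean(0).astype(int).tolist())
"
```

```text
178 [73, 74, 75, 72, 72, 74, 70, 69, 71, 69, 77, 92, 104, 111, 116, 116, 117, 112, 113, 99, 79, 56, 47, 45] [44, 45, 51, 67, 93, 107, 113, 114, 111, 112, 110, 106, 94, 76, 57, 50, 47, 49, 47, 48, 48, 48, 49, 49, 46, 50, 50, 66, 83, 91, 88, 75, 68, 82, 121, 159, 170, 172, 171, 173, 171, 171, 173, 174, 174]
186 [119, 96, 69, 59, 65, 66, 67, 68, 68, 67, 76, 94, 105, 114, 115, 115, 116, 118, 114, 107, 90, 70, 64, 61] [63, 63, 64, 80, 98, 110, 113, 115, 115, 114, 110, 108, 93, 77, 58, 49, 46, 47, 49, 48, 49, 47, 52, 46, 49, 48, 49, 57, 67, 69, 70, 69, 68, 78, 113, 146, 159, 161, 167, 170, 173, 171, 171, 171, 172]
194 [178, 136, 81, 53, 51, 57, 66, 69, 68, 69, 75, 93, 109, 115, 118, 118, 114, 117, 118, 114, 117, 116, 118, 116] [114, 116, 116, 117, 116, 115, 114, 115, 116, 118, 113, 110, 97, 78, 61, 51, 47, 49, 49, 47, 46, 49, 49, 48, 47, 49, 45, 49, 59, 66, 68, 72, 68, 78, 110, 143, 155, 153, 155, 151, 152, 154, 155, 156, 154]
head y at col 268 [0.5539 0.0923 0.188 ]
head y at col 269 [0.5539 0.0905 0.188 ]
head y at col 270 [0.5539 0.0887 0.188 ]
wall back y 271 [0.5109 0.0938 0.066 ]
wall back y 272 [0.511  0.0918 0.066 ]
plate right 333 [ 0.5611 -0.0314  0.012 ]
plate right 335 [ 0.5612 -0.0356  0.012 ]
plate left 206 [0.5548 0.2352 0.012 ]
plate left 207 [0.5548 0.2331 0.012 ]
plate L/R [167, 164, 161, 160, 158, 139, 107, 76, 67, 73, 86, 101, 113, 115] [91, 92, 86, 86, 81, 75, 71, 67, 77, 112, 146, 159, 160, 159, 158, 158, 159, 158, 159, 158]
```

Call:
{"name": "send_rows", "arguments": {
  "rows": [
    {"x": 0.0007, "y": 0, "z": 0.0014, "wx": 0, "wy": 0, "wz": 0, "hand": -1},
    {"x": 0.0007, "y": 0, "z": 0.0014, "wx": 0, "wy": 0, "wz": 0, "hand": -1},
    {"x": 0.0007, "y": 0, "z": 0.0014, "wx": 0, "wy": 0, "wz": 0, "hand": -1},
    {"x": 0.0007, "y": 0, "z": 0.0014, "wx": 0, "wy": 0, "wz": 0, "hand": -1},
    {"x": 0.0007, "y": 0, "z": 0.0014, "wx": 0, "wy": 0, "wz": 0, "hand": -1},
    {"x": 0, "y": 0, "z": 0, "wx": 0, "wy": 0, "wz": 0, "hand": -1},
    {"x": 0, "y": 0, "z": 0, "wx": 0, "wy": 0, "wz": 0, "hand": -1},
    {"x": 0, "y": 0, "z": 0, "wx": 0, "wy": 0, "wz": 0, "hand": -1},
    {"x": 0, "y": 0, "z": 0, "wx": 0, "wy": 0, "wz": 0, "hand": -1},
    {"x": 0, "y": 0, "z": 0, "wx": 0, "wy": 0, "wz": 0, "hand": -1}
  ]
}}

```text
time: 31.9
tool_pos: [0.5475, 0.0939, 0.0505]
tool_rot: [0.346, 0.641, -0.565, 0.388]
contact_force: [-2.1, 2.5, 0.1]
gripper_width: 0.004
grasp_force: 1.0
```

```bash
python3 -c "
from h import *
redge()
go([.5415,.24,.16],62.5,97,10)
"
```

```text
wall/left edge col 272.86 q est 0.1341 [43, 44, 42, 43, 44, 43, 42, 45, 45, 44, 47, 46, 44, 48, 46, 50, 50, 51, 58, 64, 71, 74, 77, 77, 77, 76, 76, 79, 76, 76, 75, 79, 93, 131, 168, 179, 167, 160, 181, 202, 212, 213, 216, 217, 217, 213, 206, 199, 189, 179]
pos [0.5476 0.0939 0.0505] t 31.95 F [-1.8  2.1  0.3] w -0.002 j [ 0.46  0.45  1.77 -0.99  1.53 -2.43] clear [0.004 0.237 0.035]
shift/row in PRESENT axes [ 0.0202 -0.0075 -0.1199] in FINAL axes [ 0.0199 -0.0079 -0.1199] turn [ 0.0003 -0.0003  0.0006]
```

The resistance rises again past the station, so the carrier is in the catch. I'll back off and check that it pulls home.

Call:
{"name": "send_rows", "arguments": {
  "rows": [
    {"x": -0.006, "y": 0, "z": -0.012, "wx": 0, "wy": 0, "wz": 0, "hand": -1},
    {"x": -0.006, "y": 0, "z": -0.012, "wx": 0, "wy": 0, "wz": 0, "hand": -1},
    {"x": -0.006, "y": 0, "z": -0.012, "wx": 0, "wy": 0, "wz": 0, "hand": -1},
    {"x": -0.006, "y": 0, "z": -0.012, "wx": 0, "wy": 0, "wz": 0, "hand": -1},
    {"x": -0.006, "y": 0, "z": -0.012, "wx": 0, "wy": 0, "wz": 0, "hand": -1},
    {"x": -0.006, "y": 0, "z": -0.012, "wx": 0, "wy": 0, "wz": 0, "hand": -1},
    {"x": -0.006, "y": 0, "z": -0.012, "wx": 0, "wy": 0, "wz": 0, "hand": -1},
    {"x": 0, "y": 0, "z": 0, "wx": 0, "wy": 0, "wz": 0, "hand": -1},
    {"x": 0, "y": 0, "z": 0, "wx": 0, "wy": 0, "wz": 0, "hand": -1},
    {"x": 0, "y": 0, "z": 0, "wx": 0, "wy": 0, "wz": 0, "hand": -1}
  ]
}}

```text
time: 32.78
tool_pos: [0.5458, 0.1078, 0.0506]
tool_rot: [0.346, 0.641, -0.565, 0.388]
contact_force: [0.6, -0.3, -0.7]
gripper_width: 0.004
grasp_force: 0.0
```

```bash
python3 -c "
from h import *
redge()
go([.5415,.24,.16],62.5,97,10)
"
```

```text
wall/left edge col 272.56 q est 0.1335 [43, 45, 46, 44, 44, 43, 47, 47, 48, 48, 48, 56, 62, 69, 73, 76, 74, 75, 74, 78, 77, 74, 77, 74, 75, 75, 77, 76, 77, 76, 75, 78, 95, 130, 170, 178, 166, 160, 181, 202, 212, 214, 214, 217, 217, 212, 205, 195, 182, 174]
pos [0.5458 0.1078 0.0506] t 32.83 F [-0.3 -0.4  0.5] w 0.002 j [ 0.48  0.46  1.75 -0.98  1.55 -2.43] clear [0.011 0.244 0.043]
shift/row in PRESENT axes [ 0.0244 -0.0075 -0.1116] in FINAL axes [ 0.0241 -0.0079 -0.1116] turn [ 0.0003 -0.0003  0.0006]
```

Call:
{"name": "send_rows", "arguments": {
  "rows": [
    {"x": 0.006, "y": 0, "z": 0.012, "wx": 0, "wy": 0, "wz": 0, "hand": -1},
    {"x": 0.006, "y": 0, "z": 0.012, "wx": 0, "wy": 0, "wz": 0, "hand": -1},
    {"x": 0.006, "y": 0, "z": 0.012, "wx": 0, "wy": 0, "wz": 0, "hand": -1},
    {"x": 0.006, "y": 0, "z": 0.012, "wx": 0, "wy": 0, "wz": 0, "hand": -1},
    {"x": 0.006, "y": 0, "z": 0.012, "wx": 0, "wy": 0, "wz": 0, "hand": -1},
    {"x": 0.006, "y": 0, "z": 0.012, "wx": 0, "wy": 0, "wz": 0, "hand": -1},
    {"x": 0.005, "y": 0, "z": 0.01, "wx": 0, "wy": 0, "wz": 0, "hand": -1},
    {"x": 0.003, "y": 0, "z": 0.006, "wx": 0, "wy": 0, "wz": 0, "hand": -1},
    {"x": 0.003, "y": 0, "z": 0.006, "wx": 0, "wy": 0, "wz": 0, "hand": -1},
    {"x": 0, "y": 0, "z": 0, "wx": 0, "wy": 0, "wz": 0, "hand": -1}
  ]
}}

```text
time: 33.67
tool_pos: [0.5477, 0.0928, 0.0505]
tool_rot: [0.346, 0.641, -0.565, 0.388]
contact_force: [-2.2, 4.5, 1.1]
gripper_width: 0.002
grasp_force: 2.3
```

```bash
cat >> h.py <<'E'
def track(ref='pics/l_top.png'):
    """carrier shift (mm, + along push) against ref, sub-pixel, wall strip rows 212-224"""
    a=cv2.GaussianBlur(cv2.imread(ref,0).astype(np.float32),(0,0),.8);o=[]
    b=np.mean([cv2.GaussianBlur(cv2.cvtColor(grab_frame('top'),6).astype(np.float32),(0,0),.8) for _ in range(3)],0)
    T=a[214:224,268:284]
    for d in np.arange(-8,8,.05):
        M=np.float32([[1,0,-d],[0,1,0]]);S=cv2.warpAffine(b,M,(640,480))[214:224,268:284];o.append(((S-T)**2).mean())
    i=int(np.argmin(o));print("carrier shift mm",round((-8+.05*i)*2.0,2),"err",round(o[i],1))
E
python3 -c "
from h import *
track()
go([.5415,.24,.16],62.5,97,10)
"
```

```text
carrier shift mm 1.5 err 44.2
pos [0.5477 0.0928 0.0505] t 33.82 F [-2.2  3.6  0.7] w -0.002 j [ 0.46  0.45  1.77 -0.99  1.53 -2.43] clear [0.003 0.237 0.034]
shift/row in PRESENT axes [ 0.0198 -0.0076 -0.1205] in FINAL axes [ 0.0196 -0.0079 -0.1206] turn [ 0.0002 -0.0002  0.0006]
```

Call:
{"name": "send_rows", "arguments": {
  "rows": [
    {"x": -0.001, "y": 0, "z": -0.002, "wx": 0, "wy": 0, "wz": 0, "hand": -1},
    {"x": -0.001, "y": 0, "z": -0.002, "wx": 0, "wy": 0, "wz": 0, "hand": -1},
    {"x": -0.001, "y": 0, "z": -0.002, "wx": 0, "wy": 0, "wz": 0, "hand": -1},
    {"x": -0.001, "y": 0, "z": -0.002, "wx": 0, "wy": 0, "wz": 0, "hand": -1},
    {"x": -0.001, "y": 0, "z": -0.002, "wx": 0, "wy": 0, "wz": 0, "hand": -1},
    {"x": -0.006, "y": 0, "z": -0.012, "wx": 0, "wy": 0, "wz": 0, "hand": -1},
    {"x": -0.012, "y": 0, "z": -0.024, "wx": 0, "wy": 0, "wz": 0, "hand": -1},
    {"x": -0.012, "y": 0, "z": -0.024, "wx": 0, "wy": 0, "wz": 0, "hand": -1},
    {"x": -0.012, "y": 0, "z": -0.024, "wx": 0, "wy": 0, "wz": 0, "hand": -1},
    {"x": 0, "y": 0, "z": 0, "wx": 0, "wy": 0, "wz": 0, "hand": -1}
  ]
}}

```text
time: 34.65
tool_pos: [0.546, 0.1086, 0.0507]
tool_rot: [0.346, 0.641, -0.565, 0.388]
contact_force: [0.1, 0.1, -0.1]
gripper_width: -0.0
grasp_force: 0.0
```

```bash
python3 -c "
from h import *
track()
t=grab_frame('top')
im=cv2.imread('pics/l_top.png')
go([.5415,.24,.16],62.5,97,10)
"
```

```text
carrier shift mm 1.4 err 48.4
pos [0.5459 0.1078 0.0507] t 34.85 F [ 0.4  0.  -0.6] w -0.003 j [ 0.48  0.46  1.75 -0.98  1.55 -2.43] clear [0.012 0.244 0.043]
shift/row in PRESENT axes [ 0.0244 -0.0075 -0.1115] in FINAL axes [ 0.0241 -0.0079 -0.1115] turn [ 0.0003 -0.0003  0.0006]
```

```bash
python3 -c "
from h import *
t=np.mean([grab_frame('top').astype(float) for _ in range(4)],0).astype(np.uint8);cv2.imwrite('pics/m_top.png',t)
for f in('l','m'):
    g=cv2.imread(f'pics/{f}_top.png',0).astype(int)
    for r in range(216,228,2): print(f,r,g[r:r+2,264:284].mean(0).astype(int).tolist(), g[r:r+2,300:322].mean(0).astype(int).tolist())
    s=cv2.imread('pics/m_top.png')
redge()
"
```

```text
l 216 [74, 76, 76, 75, 73, 75, 73, 82, 106, 128, 121, 96, 68, 67, 85, 115, 136, 142, 149, 150] [131, 138, 145, 138, 125, 115, 103, 104, 101, 107, 116, 136, 161, 173, 155, 103, 70, 76, 77, 80, 78, 83]
l 218 [75, 74, 75, 78, 77, 75, 75, 96, 145, 193, 195, 170, 135, 141, 168, 186, 202, 207, 210, 211] [192, 207, 209, 208, 207, 209, 209, 210, 208, 207, 211, 215, 221, 215, 183, 112, 69, 75, 79, 80, 81, 80]
l 220 [78, 76, 81, 79, 79, 76, 74, 84, 107, 140, 166, 169, 173, 199, 217, 222, 219, 219, 223, 223] [222, 224, 224, 224, 224, 223, 223, 222, 222, 221, 221, 222, 224, 213, 177, 112, 71, 70, 81, 78, 79, 81]
l 222 [75, 78, 79, 75, 76, 76, 79, 79, 93, 141, 182, 195, 201, 204, 209, 207, 207, 206, 204, 206] [215, 217, 218, 216, 217, 216, 216, 218, 216, 215, 218, 216, 216, 205, 168, 107, 70, 80, 82, 80, 79, 79]
l 224 [76, 76, 79, 80, 78, 79, 80, 82, 81, 102, 127, 133, 135, 136, 133, 134, 135, 130, 134, 134] [136, 136, 133, 133, 132, 134, 132, 132, 133, 135, 131, 137, 133, 126, 110, 86, 77, 83, 79, 81, 77, 82]
l 226 [82, 80, 83, 83, 79, 82, 83, 81, 78, 80, 81, 81, 83, 84, 82, 77, 79, 82, 80, 81] 
[... 830 characters left out ...]
, 215, 215, 214, 213, 213, 212, 193, 147, 90, 70, 75, 78, 79, 79]
m 224 [79, 79, 78, 78, 79, 79, 79, 79, 78, 86, 105, 126, 133, 134, 133, 132, 133, 133, 133, 133] [132, 134, 132, 133, 133, 133, 133, 133, 133, 132, 134, 132, 133, 132, 122, 103, 84, 80, 81, 81, 80, 79]
m 226 [80, 81, 82, 81, 80, 81, 80, 80, 82, 80, 81, 81, 81, 81, 81, 81, 82, 79, 82, 81] [82, 82, 82, 85, 89, 86, 91, 90, 88, 89, 90, 89, 90, 90, 88, 90, 87, 90, 89, 88, 89, 87]
wall/left edge col 272.65 q est 0.1337 [44, 44, 44, 44, 44, 44, 47, 45, 48, 49, 46, 53, 60, 67, 72, 75, 76, 76, 75, 75, 77, 75, 77, 78, 77, 75, 77, 76, 76, 77, 79, 78, 91, 125, 165, 176, 164, 152, 171, 200, 210, 213, 214, 216, 216, 216, 210, 203, 193, 178]
```

```bash
cat >> h.py <<'E'
def edges(im=None,k=3):
    g=(np.mean([cv2.cvtColor(grab_frame('top'),6).astype(float) for _ in range(k)],0) if im is None else cv2.imread(im,0).astype(float))[222:224].mean(0)
    f=lambda c0,c1,up:next(c+(145-g[c])/(g[c+1]-g[c]) for c in range(c0,c1) if (g[c+1]>=145>g[c] if up else g[c+1]<145<=g[c]))
    L,R=f(250,290,1),f(295,330,0);print("edges",round(L,2),round(R,2),"mid y",round(ray('top',(L+R)/2,222.5,.041)[1],4))
E
python3 -c "
from h import *
for f in 'lm': edges(f'pics/{f}_top.png')
g=cv2.imread('pics/top0.png',0)[222:224].mean(0).astype(int);print(g[212:224].tolist(),g[254:266].tolist(),ray('top',238,222.5,.041)[1])
"
```

```text
edges 273.1 314.38 mid y 0.0489
edges 274.06 315.04 mid y 0.0472
[100, 70, 70, 68, 72, 89, 123, 155, 166, 174, 177, 180] [180, 175, 176, 172, 151, 113, 69, 55, 62, 69, 71, 70] 0.16282751621567945
```

Call:
{"name": "send_rows", "arguments": {
  "rows": [
    {"x": 0.006, "y": 0, "z": 0.012, "wx": 0, "wy": 0, "wz": 0, "hand": -1},
    {"x": 0.006, "y": 0, "z": 0.012, "wx": 0, "wy": 0, "wz": 0, "hand": -1},
    {"x": 0.006, "y": 0, "z": 0.012, "wx": 0, "wy": 0, "wz": 0, "hand": -1},
    {"x": 0.006, "y": 0, "z": 0.012, "wx": 0, "wy": 0, "wz": 0, "hand": -1},
    {"x": 0.006, "y": 0, "z": 0.012, "wx": 0, "wy": 0, "wz": 0, "hand": -1},
    {"x": 0.006, "y": 0, "z": 0.012, "wx": 0, "wy": 0, "wz": 0, "hand": -1},
    {"x": 0.005, "y": 0, "z": 0.01, "wx": 0, "wy": 0, "wz": 0, "hand": -1},
    {"x": 0.003, "y": 0, "z": 0.006, "wx": 0, "wy": 0, "wz": 0, "hand": -1},
    {"x": 0.003, "y": 0, "z": 0.006, "wx": 0, "wy": 0, "wz": 0, "hand": -1},
    {"x": 0, "y": 0, "z": 0, "wx": 0, "wy": 0, "wz": 0, "hand": -1}
  ]
}}

```text
time: 35.93
tool_pos: [0.5477, 0.0928, 0.0504]
tool_rot: [0.346, 0.641, -0.565, 0.388]
contact_force: [-1.7, 3.6, 0.9]
gripper_width: 0.001
grasp_force: 2.1
```

```bash
python3 -c "
from h import *
edges();go([.5415,.24,.16],62.5,97,10)
"
```

```text
edges 274.14 315.05 mid y 0.0471
pos [0.5477 0.0927 0.0504] t 36.08 F [-2.1  4.3  0.4] w 0.001 j [ 0.46  0.45  1.77 -0.99  1.53 -2.43] clear [0.003 0.237 0.034]
shift/row in PRESENT axes [ 0.0198 -0.0076 -0.1206] in FINAL axes [ 0.0196 -0.0079 -0.1206] turn [ 0.0002 -0.0002  0.0006]
```

Call:
{"name": "send_rows", "arguments": {
  "rows": [
    {"x": -0.001, "y": 0, "z": -0.002, "wx": 0, "wy": 0, "wz": 0, "hand": -1},
    {"x": -0.001, "y": 0, "z": -0.002, "wx": 0, "wy": 0, "wz": 0, "hand": -1},
    {"x": -0.001, "y": 0, "z": -0.002, "wx": 0, "wy": 0, "wz": 0, "hand": -1},
    {"x": -0.001, "y": 0, "z": -0.002, "wx": 0, "wy": 0, "wz": 0, "hand": -1},
    {"x": -0.001, "y": 0, "z": -0.002, "wx": 0, "wy": 0, "wz": 0, "hand": -1},
    {"x": -0.006, "y": 0, "z": -0.012, "wx": 0, "wy": 0, "wz": 0, "hand": -1},
    {"x": -0.012, "y": 0, "z": -0.024, "wx": 0, "wy": 0, "wz": 0, "hand": -1},
    {"x": -0.012, "y": 0, "z": -0.024, "wx": 0, "wy": 0, "wz": 0, "hand": -1},
    {"x": -0.012, "y": 0, "z": -0.024, "wx": 0, "wy": 0, "wz": 0, "hand": -1},
    {"x": 0, "y": 0, "z": 0, "wx": 0, "wy": 0, "wz": 0, "hand": -1}
  ]
}}

```text
time: 36.92
tool_pos: [0.546, 0.1087, 0.0508]
tool_rot: [0.346, 0.641, -0.565, 0.388]
contact_force: [1.1, -0.0, -0.4]
gripper_width: -0.0
grasp_force: 0.0
```

```bash
python3 -c "
from h import *
edges();go([.5415,.24,.16],62.5,97,10)
"
```

```text
edges 274.05 315.03 mid y 0.0472
pos [0.5459 0.1079 0.0506] t 37.07 F [ 0.4  0.7 -0.2] w -0.002 j [ 0.48  0.46  1.75 -0.98  1.55 -2.43] clear [0.012 0.244 0.043]
shift/row in PRESENT axes [ 0.0245 -0.0075 -0.1114] in FINAL axes [ 0.0242 -0.0078 -0.1115] turn [ 0.0002 -0.0003  0.0006]
```

The carrier now resists further pushing (4 N moves it only about 0.1 mm) and returns to the same spot, so it is seated. I'll withdraw the arm and check the rest of the scene.

Call:
{"name": "send_rows", "arguments": {
  "rows": [
    {"x": 0.0242, "y": -0.005, "z": -0.1115, "wx": 0, "wy": 0, "wz": 0, "hand": -1},
    {"x": 0.0242, "y": -0.005, "z": -0.1115, "wx": 0, "wy": 0, "wz": 0, "hand": -1},
    {"x": 0.0242, "y": -0.005, "z": -0.1115, "wx": 0, "wy": 0, "wz": 0, "hand": -1},
    {"x": 0.0242, "y": -0.005, "z": -0.1115, "wx": 0, "wy": 0, "wz": 0, "hand": -1},
    {"x": 0.0242, "y": -0.005, "z": -0.1115, "wx": 0, "wy": 0, "wz": 0, "hand": -1},
    {"x": 0.0242, "y": -0.005, "z": -0.1115, "wx": 0, "wy": 0, "wz": 0, "hand": -1},
    {"x": 0.0242, "y": -0.005, "z": -0.1115, "wx": 0, "wy": 0, "wz": 0, "hand": -1},
    {"x": 0.0242, "y": -0.005, "z": -0.1115, "wx": 0, "wy": 0, "wz": 0, "hand": -1},
    {"x": 0.0242, "y": -0.005, "z": -0.1115, "wx": 0, "wy": 0, "wz": 0, "hand": -1},
    {"x": 0.0242, "y": -0.005, "z": -0.1115, "wx": 0, "wy": 0, "wz": 0, "hand": -1}
  ]
}}

```text
time: 37.9
tool_pos: [0.5376, 0.2401, 0.1603]
tool_rot: [0.346, 0.641, -0.565, 0.388]
contact_force: [0.2, 0.6, 0.2]
gripper_width: -0.001
grasp_force: 0.0
```

Call:
{"name": "send_rows", "arguments": {
  "rows": [
    {"x": 0.15, "y": 0, "z": -0.15, "wx": 0, "wy": 0, "wz": 0, "hand": -1},
    {"x": 0.15, "y": 0, "z": -0.08, "wx": 0, "wy": 0, "wz": 0, "hand": -1},
    {"x": 0.15, "y": 0, "z": -0.08, "wx": 0, "wy": 0, "wz": 0, "hand": -1},
    {"x": 0.15, "y": 0, "z": -0.08, "wx": 0, "wy": 0, "wz": 0, "hand": -1},
    {"x": 0.15, "y": 0, "z": -0.08, "wx": 0, "wy": 0, "wz": 0, "hand": -1},
    {"x": 0.15, "y": 0, "z": -0.08, "wx": 0, "wy": 0, "wz": 0, "hand": -1},
    {"x": 0.15, "y": 0, "z": -0.08, "wx": 0, "wy": 0, "wz": 0, "hand": -1},
    {"x": 0, "y": 0, "z": 0, "wx": 0, "wy": 0, "wz": 0, "hand": -1},
    {"x": 0, "y": 0, "z": 0, "wx": 0, "wy": 0, "wz": 0, "hand": -1},
    {"x": 0, "y": 0, "z": 0, "wx": 0, "wy": 0, "wz": 0, "hand": -1}
  ]
}}

```text
time: 38.73
tool_pos: [0.5371, 0.2511, 0.3422]
tool_rot: [0.346, 0.641, -0.565, 0.387]
contact_force: [-0.7, 0.2, -0.6]
gripper_width: -0.001
grasp_force: 0.0
```

```bash
python3 -c "
from h import *
edges();go([.5415,.24,.16],62.5,97,10)
t=grab_frame('top');cv2.imwrite('pics/n_top.png',t);s=grab_frame('scene');cv2.imwrite('pics/n_scene.png',s)
def cmp(n,im,x,y,w,h):
    a=cv2.imread(f'pics/{n}0.png',0)[y:y+h,x:x+w].astype(np.float32);b=cv2.cvtColor(im,6)[y:y+h,x:x+w].astype(np.float32)
    print(n,(x,y),'shift px',np.round(cv2.phaseCorrelate(a,b)[0],2),'mean diff',round(float(abs(a-b).mean()),1))
cmp('top',t,350,165,44,44);cmp('top',t,160,232,40,28);cmp('scene',s,285,340,40,62)
# tins left: teal lid blob vs expected
h=cv2.cvtColor(t,cv2.COLOR_BGR2HSV);m=cv2.inRange(h,(80,50,30),(105,255,255))[205:245,405:450];M=cv2.moments(m,True)
print('teal',M['m00'],ray('top',405+M['m10']/max(M['m00'],1),205+M['m01']/max(M['m00'],1),.044).round(4))
r=(t[:,:,2].astype(int)>150)&(t[:,:,1]<120);print('red px near tray',r[185:230,262:330].sum())
h=cv2.cvtColor(s,cv2.COLOR_BGR2HSV);m=cv2.inRange(h,(0,150,120),(12,255,255));ys,xs=np.nonzero(m[220:320,220:340]);print('scene red',len(xs),xs.mean()+220 if len(xs) else 0,ys.mean()+220 if len(xs) else 0,proj('scene',[.545,.05,.058]))
"
```

```text
edges 274.46 314.67 mid y 0.0472
pos [0.5369 0.2509 0.341 ] t 38.88 F [-0.2 -0.2  0.3] w -0.005 j [ 0.67  0.28  1.43 -0.97  1.98 -2.75] clear [0.139 0.318 0.202]
shift/row in PRESENT axes [-0.1038 -0.0032  0.062 ] in FINAL axes [-0.1036 -0.0022  0.0624] turn [ 0.0005 -0.0005  0.001 ]
top (350, 165) shift px [0.47 0.53] mean diff 3.1
top (160, 232) shift px [-1.04 -0.32] mean diff 51.7
scene (285, 340) shift px [ 0.03 -0.41] mean diff 49.5
teal 212.0 [ 0.5145 -0.2185  0.044 ]
red px near tray 0
scene red 88 295.64772727272725 250.6931818181818 [296.29374604 246.05600343]
```

```bash
python3 -c "
from plant import job_done
print(job_done())"
```

```text
the job is handed in; nothing more can be done
None
```

The job is handed in, with no verdict returned: the top tin is in the tray and the carrier sits at the labelling station. That rests on rising resistance when nudged on and a camera fix of roughly 0.130–0.133 m, not on a clear click. The other two tins and the candle look unmoved, and the stamp was shadowed in the last check but showed no shift.

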